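# Trial run of a bench slide under load

## Task

Load every loose trial block (the wooden and polystyrene blocks standing on the right) into the slide's grey tray, flat on its floor, while the carriage is still locked at home. Then pull up the red lock pin, turn it anticlockwise into its rest notch so that it stays out by itself, and run the carriage smoothly by its black handle to the far stop and back home, twice, to feel for sticky spots. Finally turn the pin back and let it drop fully in, so that the carriage is locked at home with the blocks still in the tray; never run the carriage faster than half a metre per second, and leave the glue bottle and the jar where they stand.

Things in the scene. Friction and masses are not known exactly. Their poses are not given: they have to be found in the camera images.
- wood_a_mid (a point): Trial block: a varnished brown wooden block, 45 x 70 x 32 mm high, its own x axis along the 45 mm side and y along the 70 mm side. The point is its centre, half-way up. Absent (None) on some starts.
- wood_b_mid (a point): Trial block: a second wooden block just like wood_a, 45 x 70 x 32 mm high, x axis along the 45 mm side. The point is its centre, half-way up. Absent (None) on some starts.
- foam_cube_mid (a point): Trial block: a white polystyrene block, 50 (x) x 56 (y) x 46 mm high. The point is its centre, half-way up. Absent (None) on some starts.
- foam_stub_mid (a point): Trial block: a white polystyrene block, 33 (x) x 54 (y) x 62 mm high. The point is its centre, half-way up. Absent (None) on some starts.
- tray (a point): Centre of the tray's floor (top face, about 50 mm above the table) on the slide's carriage; it moves with the carriage. The tray is grey sheet, open on top, inside 115 mm (x) by 240 mm (y), walls 5 mm thick standing 22 mm above the floor. x points across the slide, y along it: the carriage leaves home towards -y; z up. The slide is a fixed unit on the table: aluminium plate, two steel rails, end stops.
- handle (a point): Middle of the carriage's handle: an upright black round knob, 26 mm in diameter and 50 mm tall (z 76 to 126 mm above the table), 158 mm from the tray's centre on the tray's -y side. It is rigidly part of the carriage. Handle and pin both lie on the slide's centreline; the rails allow no sideways play. Grip or push it along that line.
- carriage (a joint): Position of the carriage in m: 0 at home (against the stop at the lock-pin end), 0.200 at the far stop; it grows as the carriage moves along the tray's -y. It slides with about 1.5 N of friction and stays where it is left.
- pin_bar (a point): Middle of the lock pin's red T-bar: a round bar 16 mm thick and 68 mm long over its ends, lying level along this frame's own y axis; it moves with the pin. With the pin in, the bar's middle is 115 mm above the table and the bar lies along the slide. The bar stands 33 mm clear above the steel collar. The pin sits in the blue housing at the tray's +y end, 165 mm from the tray's centre when the carriage is home. Pinch the bar across its 16 mm at its middle, from above.
- pin_lift (a joint): How far the lock pin is pulled up, m: 0 fully in (carriage locked at home), at most 0.032. A spring pulls it down with 4 N when in and 7 N when fully up. The pin can be turned only while it is lifted by more than 0.022 (0.026 to 0.030 is right). In the rest notch it stands at 0.016 by itself, held there by a 6 mm high wall, so to turn it back it must again be lifted over 0.022. It drops in fully only when turned back to 0 with the carriage home.
- pin_turn (a joint): Turn of the lock pin, rad, anticlockwise seen from above: 0 in the slot (where it goes in), 1.0 to 1.25 over the rest notch (1.25 is the end of its travel).
- cell_cluster (a point): Front of the tall cluster of plywood cells (fixed, over 0.4 m high) that stands close behind the slide, never moving: keep the arm and gripper in front of it. It begins at about x = 0.53 m and spans y = 0.45 to -0.20 m; it overhangs above z = 0.19.
- glue_bottle: Bystander: white glue bottle with a red tip, 58 mm across, 176 mm tall; origin under its centre.
- jar_black: Bystander: amber jar with a black lid, 72 mm across, 102 mm tall; origin under its centre.

How it is judged:
By the outcome, as a careful person would: the job done as asked, in the order asked, and still so for the second after the job is handed in, with the robot touching nothing.
Of wood_a, wood_b, foam_cube, foam_stub only 2 to 3 are there at a start; the rules pass over those that are not, and their reading is None.
At some moment in a run one of wood_a, wood_b, foam_cube may be knocked a few centimetres aside while the robot is not near it.
Once in a run the grip may slacken for a moment while it holds something.
It also fails if it takes over 210 s, if anything falls off the work surface, if the arm or the gripper's body presses on something with over 40 N, if the wrist force passes 120 N, or if a joint passes its speed limit or range.

## Robot

A 7-joint arm with a two-finger parallel gripper is mounted at the origin on a cart in front of the work surface, level with it; the furniture and walls round the work are solid. World frame = base frame: x ahead of the robot, y to its left, z up, the work surface at z = 0. Lengths are in m, angles in degrees, forces in N, time in s.
With the tool pointing down it reaches from about 0.425 to 0.875 m from the base axis. Payload 4.7 kg.
Tool frame: the origin (TCP) lies at the very end of the fingers, on their centre line; the grasp point (between the pads) lies 19 mm behind it; z points along the fingers, y is the direction in which the jaws open and shut (so a half turn about z gives the same grasp; the last joint's range is limited). The gripper opens to 87 mm and grips with 3 to 60 N. Pads are 19 mm wide; open, the fingers measure 117 mm over their backs; the gripper's body (75 mm by 190 mm) begins 51 mm behind the grasp point.
Start: joints at [-70.755, 18.392, -4.016, 83.108, 1.295, 78.541, -3.26], TCP at [0.206, 0.617, 0.223] pointing down, gripper open.
Joint ranges: [-163.93, 163.93], [-17.29, 119.83], [-79.2, 71.16], [3.27, 140.29], [-89.18, 269.18], [5.43, 117.66], [-154.24, 154.24]. Speed limits (degrees/s): [147.25, 147.25, 180, 180, 180, 180, 180].

## Interface

Orientations are given as [roll, pitch, yaw] about the fixed x, y, z axes, in that order (R = Rz(yaw) Ry(pitch) Rx(roll)).
In Python, from cell import * gives the robot as it stands.
- The arm moves only by the tool drive_tool, never from a script. Its argument "moves" is text: rows parted by semicolons, each of 5 numbers parted by spaces: the shift along the tool's x, y, z in m, then the turn about the tool's z in degrees, then the gripper's target within -1 to 1 (fully open at 1, half-way at 0, shut at -1). In form: x y z yaw fingers; .... A call has exactly 8 rows; each row is the pose to reach, as a shift and turn from the pose commanded when the call began, along the tool's axes at that moment; what a row does not reach only later rows make up. A row lasts 1/10 s, in which the tool goes at most 50 mm and 8.59 degrees, less where a joint would pass 70% of its speed; a pose out of reach is approached as far as the arm can. A call with a gripper value outside its range is refused whole. The fingers move at their own pace and stop on an object; "grip_force" is the grip in N (left out, the last holds). Time passes only in rows, so rows that repeat a pose let the fingers close, or fill a call up. It gives the time, the measured TCP pose, the force and the opening at its end, in the units of the state.
- get_obs(): the state, without advancing time (a new reading comes with each control period).
- read_camera(name): name is "scene" or "side" or "wrist"; returns (picture, depth): 384x512x3 uint8, red, green, blue; 384x512 float32, m along the optical axis (not along the pixel's ray), 0 where there is no reading.
- calibration(name): a dict with "intrinsics" (3x3 intrinsics, pixels), "cam_to_world" (4x4, takes a point from camera to world coordinates); the wrist camera has in their place "T_tool_cam" (4x4, takes a point from camera to tool coordinates, whose origin is the TCP and whose axes are the flange's). Camera axes: x right, y up, looking along -z (the intrinsics and any distortion apply to the point x, -y, -z); pixel columns grow to the right and rows downward; lengths in m; the calibration is good to about 2 mm. A picture is of the moment at which its call begins: read the wrist's pose just before it. calibration takes no time and is no camera call.
- sign_off(): hands the job in, once; it reports no verdict.
Trained networks look in the newest picture that a camera, given by its name, has taken for a name from the list of things; names that differ only in an ending like _2 or _b are one class to them, and where a whole thing is asked for, a point or a joint stands for the part that bears it (a point fixed in the world has none). Each returns a list of dicts, best first, with "conf" (0 to 1); they miss things now and then, are a little off and sometimes report something else, mostly with a low value. They report only what shows in the picture. A call takes as long as a camera call.
- search_frame(camera, name): "uv" ([column, row] in pixels, amid what is visible of it).
- pinpoint(camera, name): "uv" ([column, row] in pixels: a listed point, or the origin of a listed thing).
The state is a dict: "time_s": time; "qpos": joint angles; "joint_velocities": joint speeds; "effort": joint torques, N m; "tool_pos": TCP position; "tool_rot": TCP orientation; "force": force on the tool from outside, world axes, zero at the start; "wrist_torque": the same for the moment, N m; "grip_width": finger opening in m.
Only numpy, scipy, OpenCV 4.12 (cv2) and the standard library are available. Lean on these libraries where they do the work, as an engineer would, in place of code of your own. Each camera call takes 0.05 s, during which the arm holds its last target. There are 200 camera calls.

## Working session

There is one attempt and no reset: what is moved stays moved. The work goes in short steps, Python scripts to look and compute and a tool call to move; the robot and the scene stay as the last step left them, time stands still between calls to the robot, and variables do not carry over. Pictures are saved under pics/ and viewed, about 12 in all and at most 16, crops included, and the job is handed in when it is done.

Besides the shell and the picture viewer there is one more tool, called after ">>>" as name(argument=value, ...), one argument or row to a line, values as JSON. drive_tool: Moves the arm, as the interface text tells. Its arguments: {"type":"object","properties":{"moves":{"type":"string"},"grip_force":{"type":"number"}},"required":["moves"]}

```bash
ls; mkdir -p pics; python3 - <<'E'
from cell import *
import cv2,numpy as np
o=get_obs()
for k in o: print(k,np.round(o[k],4))
for n in ("scene","side"):
    p,d=read_camera(n); np.savez(f"pics/{n}0.npz",p=p,d=d)
    cv2.imwrite(f"pics/{n}0.png",p[:,:,::-1])
    c=calibration(n); print(n,{k:np.round(v,4).tolist() for k,v in c.items()})
    for t in ("wood_a_mid","foam_cube_mid","foam_stub_mid","tray","handle","pin_bar","glue_bottle","jar_black"):
        print(t,[(np.round(r["uv"],1).tolist(),round(r["conf"],2)) for r in pinpoint(n,t)])
c=calibration("wrist");print({k:np.round(v,4).tolist() for k,v in c.items()})
a=cv2.imread("pics/scene0.png")
E
```

```text
pics
time_s 0.0
qpos [-70.7567  18.4407  -4.0161  83.1744   1.2953  78.5419  -3.2603]
joint_velocities [ 0.0131  0.1002 -0.0075 -0.0245  0.0948  0.0298 -0.145 ]
effort [-5.00000e-04 -4.91304e+01 -4.04200e-01 -3.12519e+01 -6.38000e-02
  4.43000e-02  2.00000e-04]
tool_pos [0.2054 0.6161 0.2214]
tool_rot [-1.798882e+02  5.800000e-03  1.615668e+02]
force [-0.592  -0.1727  0.147 ]
wrist_torque [ 0.0576  0.0287 -0.0088]
grip_width 0.0871
scene {'intrinsics': [[363.4003, 0.0, 254.8492], [0.0, 363.4003, 191.3185], [0.0, 0.0, 1.0]], 'cam_to_world': [[0.594, 0.4, -0.698, -0.3562], [-0.8044, 0.2788, -0.5247, -0.7382], [-0.0152, 0.8731, 0.4873, 0.7191], [0.0, 0.0, 0.0, 1.0]]}
wood_a_mid [([195.7, 197.0], 0.72)]
foam_cube_mid [([354.7, 245.4], 0.83)]
foam_stub_mid [([295.3, 236.6], 0.8)]
tray [([195.3, 195.4], 0.77)]
handle [([230.5, 195.6], 0.7)]
pin_bar [([162.0, 167.8], 0.5)]
glue_bottle [([325.0, 209.1], 0.69)]
jar_black [([352.7, 227.3], 0.73), ([225.6, 179.2], 0.54)]
side {'intrinsics': [[440.1309, 0.0, 263.6874], [0.0, 440.1309, 197.4851], [0.0, 0.0, 1.0]], 'cam_to_world': [[0.9919, 0.0782, -0.0997, 0.4179], [-0.1263, 0.6727, -0.729, -1.0607], [0.0101, 0.7358, 0.6772, 1.0429], [0.0, 0.0, 0.0, 1.0]]}
wood_a_mid []
foam_cube_mid [([280.2, 329.2], 0.87)]
foam_stub_mid [([236.0, 271.6], 0.72)]
tray [([225.2, 179.6], 0.63)]
handle [([227.3, 193.2], 0.9), ([318.3, 304.9], 0.49)]
pin_bar [([223.4, 134.5], 0.62)]
glue_bottle [([329.0, 267.6], 0.84)]
jar_black [([317.1, 304.1], 0.8)]
{'intrinsics': [[303.9964, 0.0, 256.6771], [0.0, 303.9964, 194.9253], [0.0, 0.0, 1.0]], 'T_tool_cam': [[0.0005, 0.9593, 0.2823, 0.0784], [1.0, -0.0005, -0.0001, 0.0015], [0.0, 0.2823, -0.9593, -0.1633], [0.0, 0.0, 0.0, 1.0]]}
```

```bash
cat > h.py <<'E'
from cell import *
import cv2,numpy as np
from scipy.spatial.transform import Rotation as R
def ray(n,uv,T=None):
    c=calibration(n);K=c["intrinsics"];M=np.array(c["cam_to_world"]) if T is None else T
    d=np.array([(uv[0]-K[0][2])/K[0][0],-(uv[1]-K[1][2])/K[1][1],-1.]);return M[:3,3],M[:3,:3]@d
def atz(n,uv,z,T=None):
    o,d=ray(n,uv,T);return o+d*(z-o[2])/d[2]
def cloud(n,d,T=None):
    v,u=np.mgrid[:384,:512];c=calibration(n);K=np.array(c["intrinsics"]);M=np.array(c["cam_to_world"]) if T is None else T
    P=np.stack([(u-K[0,2])/K[0,0]*d,-(v-K[1,2])/K[1,1]*d,-d],-1)@M[:3,:3].T+M[:3,3]
    P[d<=0]=np.nan;return P
def wristT(o):
    T=np.eye(4);T[:3,:3]=R.from_euler('xyz',o["tool_rot"],degrees=True).as_matrix();T[:3,3]=o["tool_pos"]
    return T@np.array(calibration("wrist")["T_tool_cam"])
def rel(p,yaw=None):
    "shift in tool axes from measured pose to world point p; and turn"
    o=get_obs();r=R.from_euler('xyz',o["tool_rot"],degrees=True).as_matrix()
    return np.round(r.T@(np.array(p)-o["tool_pos"]),4)
E
python3 - <<'E'
from h import *
Z=dict(foam_cube_mid=.023,foam_stub_mid=.031,tray=.05,handle=.101,pin_bar=.115,glue_bottle=0,jar_black=0)
S=dict(foam_cube_mid=(354.7,245.4),foam_stub_mid=(295.3,236.6),tray=(195.3,195.4),handle=(230.5,195.6),pin_bar=(162,167.8),glue_bottle=(325,209.1),jar_black=(352.7,227.3))
D=dict(foam_cube_mid=(280.2,329.2),foam_stub_mid=(236,271.6),tray=(225.2,179.6),handle=(227.3,193.2),pin_bar=(223.4,134.5),glue_bottle=(329,267.6),jar_black=(317.1,304.1))
for k in Z: print(k,atz("scene",S[k],Z[k]).round(3),atz("side",D[k],Z[k]).round(3))
a=cv2.imread("pics/scene0.png")[120:290,130:410];b=cv2.imread("pics/side0.png")[100:384,180:380]
cv2.imwrite("pics/s0.png",cv2.resize(a,None,fx=2.8,fy=2.8));cv2.imwrite("pics/d0.png",cv2.resize(b,None,fx=2.1,fy=2.1))
E
```

```text
foam_cube_mid [ 0.542 -0.445  0.023] [ 0.547 -0.466  0.023]
foam_stub_mid [ 0.466 -0.277  0.031] [ 0.448 -0.274  0.031]
tray [0.45  0.146 0.05 ] [0.443 0.115 0.05 ]
handle [ 0.457 -0.022  0.101] [ 0.444 -0.013  0.101]
pin_bar [0.453 0.32  0.115] [0.45  0.295 0.115]
glue_bottle [ 0.714 -0.258  0.   ] [ 0.726 -0.267  0.   ]
jar_black [ 0.662 -0.389  0.   ] [ 0.663 -0.388  0.   ]
```

View pics/s0.png

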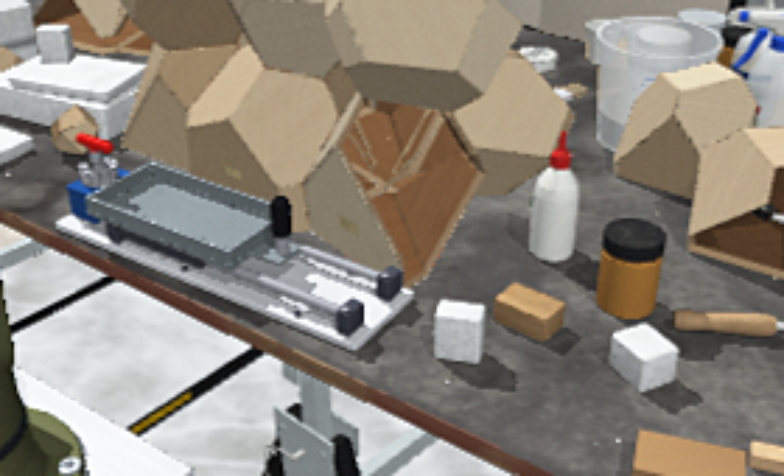

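View pics/d0.png

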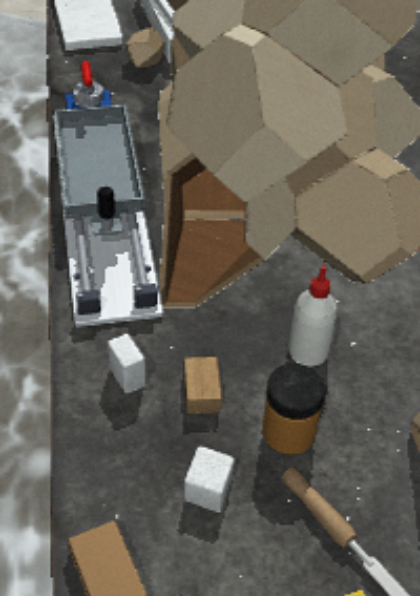

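The scene holds a foam stub, one wooden block (side about (276,283)), a foam cube, plus the bottle and jar. The pin bar lies along the slide. Next I'll fit poses from depth.

```bash
cat >> h.py <<'E'
def top(P,c,z,rad=.06,tol=.006):
    m=(np.hypot(P[...,0]-c[0],P[...,1]-c[1])<rad)&(abs(P[...,2]-z)<tol)
    q=P[m]
    if len(q)<8: return None
    r=cv2.minAreaRect((q[:,:2]*1000).astype(np.float32));return len(q),np.round(np.median(q[:,2]),4),np.round(r[0],0),np.round(r[1],0),round(r[2],1)
E
python3 - <<'E'
from h import *
for n in ("scene","side"):
    d=np.load(f"pics/{n}0.npz")["d"];P=cloud(n,d)
    w=atz("side",(276,283),.016); print(n,"wood guess",w.round(3))
    for k,c,z in (("stub",(.457,-.276),.062),("wood",w,.032),("cube",(.545,-.455),.046),("jar",(.662,-.388),.102),("pin",(.451,.305),.12),("handle",(.45,-.02),.126)):
        print(k,top(P,c,z,.05))
    m=(abs(P[...,2]-.05)<.004)&(abs(P[...,0]-.45)<.09)&(abs(P[...,1]-.13)<.13);q=P[m]
    print("floor",len(q),q.mean(0).round(3),np.percentile(q,[2,98],axis=0).round(3).tolist(),cv2.minAreaRect((q[:,:2]*1000).astype(np.float32)))
    m=(abs(P[...,2]-.072)<.003)&(abs(P[...,0]-.45)<.09)&(abs(P[...,1]-.14)<.16);q=P[m]
    print("rim",len(q),cv2.minAreaRect((q[:,:2]*1000).astype(np.float32)))
    m=(P[...,2]>.1)&(P[...,2]<.135)&(abs(P[...,0]-.45)<.05)&(abs(P[...,1]-.305)<.06);print("bar",P[m].mean(0).round(3),cv2.minAreaRect((P[m][:,:2]*1000).astype(np.float32)))
E
```

```text
scene wood guess [ 0.559 -0.316  0.016]
stub (114, np.float64(0.0605), array([ 455., -277.]), array([33., 50.]), 21.0)
wood (196, np.float64(0.031), array([ 555., -312.]), array([73., 52.]), 86.1)
cube (185, np.float64(0.0439), array([ 540., -458.]), array([56., 49.]), 62.2)
jar (209, np.float64(0.1002), array([ 656., -391.]), array([68., 70.]), 44.5)
pin (44, np.float64(0.1198), array([436., 297.]), array([15., 64.]), 2.3)
handle (21, np.float64(0.1244), array([445., -27.]), array([19., 21.]), 4.8)
floor 885 [0.448 0.135 0.049] [[0.379, 0.006, 0.046], [0.503, 0.253, 0.053]] ((441.24652099609375, 128.2723388671875), (127.70575714111328, 257.07537841796875), 1.4131710529327393)
rim 185 ((441.3809814453125, 149.5996856689453), (129.4903564453125, 289.9913330078125), 1.546948790550232)
bar [0.434 0.292 0.116] ((435.337646484375, 296.2601623535156), (17.03842544555664, 64.81591796875), 2.2770605087280273)
side wood guess [ 0.559 -0.316  0.016]
stub (180, np.float64(0.0614), array([ 458., -280.]), array([34., 53.]), 22.3)
wood (336, np.float64(0.0319), array([ 558., -315.]), array([73., 45.]), 84.3)
cube (368, np.float64(0.0451), array([ 544., -462.]), array([57., 49.]), 61.7)
jar (505, np.float64(0.1013), array([ 661., -394.]), array([71., 70.]), 54.8)
pin (49, np.float64(0.1204), array([441., 292.]), array([16., 67.]), 1.6)
handle (39, np.float64(0.1245), array([450., -33.]), array([19., 24.]), 62.4)
floor 1206 [0.446 0.136 0.05 ] [[0.39, 0.005, 0.046], [0.502, 0.25, 0.054]] ((443.3751220703125, 128.2321319580078), (123.46781921386719, 256.9722595214844), 2.803670883178711)
rim 206 ((445.07861328125, 147.67529296875), (124.70419311523438, 294.4449157714844), 1.8995778560638428)
bar [0.441 0.288 0.12 ] ((440.6725158691406, 292.11260986328125), (16.0611629486084, 67.1517333984375), 1.6065475940704346)
```

```bash
python3 - <<'E'
from h import *
for n in ("scene","side"):
    P=cloud(n,np.load(f"pics/{n}0.npz")["d"]).reshape(-1,3)
    P=P[np.isfinite(P[:,0])&(P[:,0]>.42)&(P[:,0]<.9)]
    print(n)
    for z0 in np.arange(.13,.5,.04):
        r=[]
        for y0 in np.arange(-.25,.5,.05):
            q=P[(P[:,2]>=z0)&(P[:,2]<z0+.04)&(P[:,1]>=y0)&(P[:,1]<y0+.05)]
            r.append(f"{np.sort(q[:,0])[2]:.2f}" if len(q)>4 else " -- ")
        print(f"{z0:.2f}",*r)
p,d=read_camera("scene")
cv2.imwrite("pics/full.png",cv2.imread("pics/scene0.png"))
P=cloud("scene",d);
P2=P.reshape(-1,3);q=P2[(np.hypot(P2[:,0]-.206,P2[:,1]-.617)<.16)&(P2[:,2]>.2)]
print(len(q))
E
```

```text
scene
0.13 0.82 0.63 0.67 0.53 0.54 0.59 0.58 0.55 0.55 0.58 0.59 0.59 0.61 0.66  -- 
0.17  --  0.63 0.61 0.57 0.55 0.64 0.62 0.58 0.59 0.63 0.62 0.60  --   --   -- 
0.21  --  0.60 0.58 0.56  --  0.64 0.61 0.60 0.62 0.65 0.61 0.57  --   --   -- 
0.25 0.62 0.56 0.54 0.53  --  0.61 0.59 0.57 0.61 0.63 0.58 0.56 0.57  --   -- 
0.29 0.64 0.57 0.54 0.53 0.54 0.60 0.57 0.57 0.58 0.62 0.57 0.56 0.57  --   -- 
0.33  --  0.60 0.57 0.55 0.55 0.60 0.58 0.57 0.61 0.66 0.59 0.56 0.62  --   -- 
0.37  --  0.63 0.60 0.58 0.59 0.65 0.62 0.61 0.65 0.88 0.65 0.61 0.69  --   -- 
0.41  --   --   --  0.63 0.64 0.65 0.66 0.66  --   --  0.87 0.86  --   --   -- 
0.45  --   --   --  0.68 0.66 0.66 0.70  --   --   --   --   --   --   --   -- 
0.49  --   --   --  0.72 0.69 0.69 0.74  --   --   --   --   --   --   --   -- 
side
0.13 0.81 0.63 0.67 0.54 0.54 0.88  --  0.55 0.56  --  0.60 0.59  --   --   -- 
0.17  --  0.63 0.65 0.55 0.55 0.87 0.88  --   --   --   --   --   --   --   -- 
0.21 0.62 0.83 0.74 0.74 0.82  --  0.80 0.87  --   --  0.61 0.58  --   --   -- 
0.25 0.61 0.57 0.55 0.54 0.79 0.82 0.59 0.58  --   --  0.59 0.57  --  0.80 0.82
0.29 0.62 0.57 0.54 0.54 0.55 0.60 0.58 0.57  --  0.62 0.57 0.57  --  0.80  -- 
0.33 0.65 0.60 0.57 0.55 0.55 0.61 0.59 0.57  --  0.66 0.58 0.57  --   --   -- 
0.37  --  0.63 0.60 0.58 0.63 0.65 0.62 0.62  --  0.89 0.64 0.61 0.71  --   -- 
0.41  --   --  0.63 0.62 0.64  --  0.67 0.66  --   --  0.87 0.87  --   --   -- 
0.45  --   --   --  0.68 0.66 0.66  --   --   --   --   --   --   --   --   -- 
0.49  --   --   --  0.72 0.69 0.69 0.75  --   --   --   --   --   --   --   -- 
1781
```

View pics/full.png

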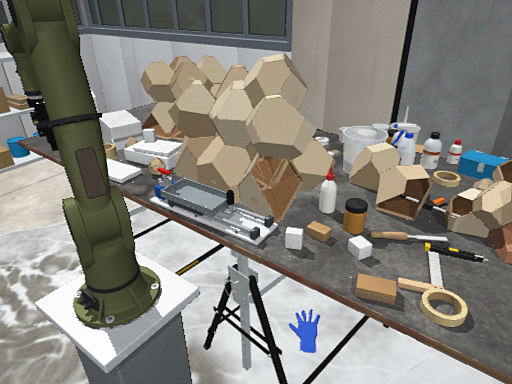

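```bash
cat >> h.py <<'E'
def plan(wps,pose=None):
    """wps: (x,y,z,yaw,grip,rows[,'s'mooth]); prints 8-row calls from measured pose"""
    o=get_obs();p=np.array([*o["tool_pos"],o["tool_rot"][2]]) if pose is None else np.array(pose,float)
    rows=[];a=p.copy()
    for w in wps:
        b=np.array(w[:4],float);b[3]=a[3]+(b[3]-a[3]+180)%360-180
        for i in range(1,w[5]+1): rows.append((a+(b-a)*i/w[5],w[4]))
        a=b
    while len(rows)%8: rows.append(rows[-1])
    for k in range(0,len(rows),8):
        t=np.radians(p[3]);c,s=np.cos(t),np.sin(t);out=[]
        for q,g in rows[k:k+8]:
            d=q-p;out.append("%.3f %.3f %.3f %.1f %.2f"%(c*d[0]+s*d[1],s*d[0]-c*d[1],-d[2],-d[3],g))
        print("; ".join(out).replace("-0.000","0").replace("0.000","0").replace("-0.0 ","0 "));p=rows[k+7][0]
E
python3 -c "
from h import *
plan([(.41,.28,.23,140,1,8),(.44,-.0,.24,125,1,7),(.457,-.25,.25,112,1,6),(.457,-.25,.25,112,1,3)])"
```

```text
-0.038 -0.032 -0.001 2.7 1.00; -0.075 -0.064 -0.002 5.4 1.00; -0.113 -0.096 -0.003 8.1 1.00; -0.150 -0.127 -0.004 10.8 1.00; -0.188 -0.159 -0.005 13.5 1.00; -0.225 -0.191 -0.006 16.2 1.00; -0.263 -0.223 -0.006 18.9 1.00; -0.300 -0.255 -0.007 21.6 1.00
-0.029 -0.028 -0.001 2.1 1.00; -0.058 -0.056 -0.003 4.3 1.00; -0.087 -0.084 -0.004 6.4 1.00; -0.116 -0.112 -0.006 8.6 1.00; -0.145 -0.139 -0.007 10.7 1.00; -0.174 -0.167 -0.009 12.9 1.00; -0.203 -0.195 -0.010 15.0 1.00; -0.232 -0.225 -0.012 17.2 1.00
-0.037 -0.020 -0.002 2.2 1.00; -0.073 -0.040 -0.003 4.3 1.00; -0.110 -0.061 -0.005 6.5 1.00; -0.146 -0.081 -0.007 8.7 1.00; -0.183 -0.101 -0.008 10.8 1.00; -0.183 -0.101 -0.008 10.8 1.00; -0.183 -0.101 -0.008 10.8 1.00; -0.183 -0.101 -0.008 10.8 1.00
```

>>> drive_tool(
  moves="-0.038 -0.032 -0.001 2.7 1; -0.075 -0.064 -0.002 5.4 1; -0.113 -0.096 -0.003 8.1 1; -0.150 -0.127 -0.004 10.8 1; -0.188 -0.159 -0.005 13.5 1; -0.225 -0.191 -0.006 16.2 1; -0.263 -0.223 -0.006 18.9 1; -0.300 -0.255 -0.007 21.6 1",
)

```text
time_s: 1.75
tool_pos: [0.4104, 0.2779, 0.2299]
tool_rot: [179.9, 0.0, 139.8]
force: [0.6, 0.7, 0.5]
grip_width: 0.0867
```

>>> drive_tool(
  moves="-0.029 -0.028 -0.001 2.1 1; -0.058 -0.056 -0.003 4.3 1; -0.087 -0.084 -0.004 6.4 1; -0.116 -0.112 -0.006 8.6 1; -0.145 -0.139 -0.007 10.7 1; -0.174 -0.167 -0.009 12.9 1; -0.203 -0.195 -0.010 15.0 1; -0.232 -0.225 -0.012 17.2 1",
)

```text
time_s: 2.55
tool_pos: [0.4424, -0.0432, 0.2419]
tool_rot: [179.9, -0.0, 122.7]
force: [0.1, -0.7, 0.1]
grip_width: 0.0871
```

>>> drive_tool(
  moves="-0.037 -0.020 -0.002 2.2 1; -0.073 -0.040 -0.003 4.3 1; -0.110 -0.061 -0.005 6.5 1; -0.146 -0.081 -0.007 8.7 1; -0.183 -0.101 -0.008 10.8 1; -0.183 -0.101 -0.008 10.8 1; -0.183 -0.101 -0.008 10.8 1; -0.183 -0.101 -0.008 10.8 1",
)

```text
time_s: 3.35
tool_pos: [0.4568, -0.2488, 0.2494]
tool_rot: [180.0, -0.1, 112.1]
force: [0.1, 0.2, -0.7]
grip_width: 0.0874
```

```bash
cat >> h.py <<'E'
def look(tag=None,cs=(("stub",(.457,-.279),.062),("wood",(.557,-.314),.032),("cube",(.543,-.461),.046)),rad=.055):
    o=get_obs();print(np.round(o["tool_pos"],4),np.round(o["tool_rot"],1),np.round(o["force"],1),round(float(o["grip_width"]),4),o["time_s"])
    p,d=read_camera("wrist");P=cloud("wrist",d,wristT(o))
    for k,c,z in cs: print(k,top(P,c,z,rad))
    if tag: cv2.imwrite(f"pics/{tag}.png",p[:,:,::-1])
    return p,d,P
E
python3 -c "
from h import *
look('w1')"
```

```text
[ 0.4568 -0.2488  0.2494] [ 1.800e+02 -1.000e-01  1.121e+02] [ 0.1  0.2 -0.7] 0.0874 3.35
stub (1097, np.float64(0.0627), array([ 455., -274.]), array([32., 51.]), 22.3)
wood (1639, np.float64(0.033), array([ 555., -311.]), array([71., 45.]), 86.4)
cube (418, np.float64(0.0462), array([ 535., -437.]), array([59., 29.]), 22.5)
```

View pics/w1.png

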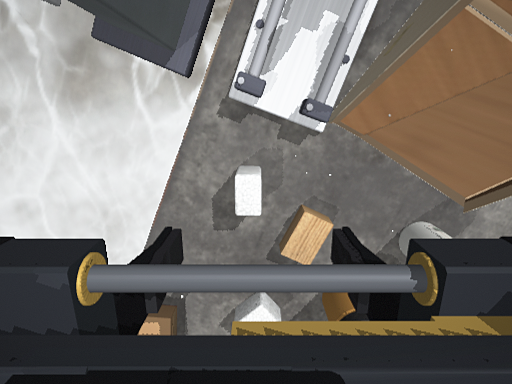

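Wrist view: stub at (248,190), wood at (306,235), cube partly behind the gripper at (262,305), slide end at top. It agrees with the fixed cameras within about 4 mm. Now grasping the stub.

```bash
python3 -c "
from h import *
plan([(.456,-.275,.12,112,1,4),(.456,-.275,.02,112,1,4),(.456,-.275,.02,112,-.6,8),(.456,-.275,.15,112,-.6,8)])"
```

```text
-0.006 -0.003 0.032 0.0 1.00; -0.012 -0.005 0.065 0.1 1.00; -0.018 -0.008 0.097 0.1 1.00; -0.024 -0.011 0.129 0.1 1.00; -0.024 -0.011 0.154 0.1 1.00; -0.024 -0.011 0.179 0.1 1.00; -0.024 -0.011 0.204 0.1 1.00; -0.024 -0.011 0.229 0.1 1.00
0 0 0 0 -0.60; 0 0 0 0 -0.60; 0 0 0 0 -0.60; 0 0 0 0 -0.60; 0 0 0 0 -0.60; 0 0 0 0 -0.60; 0 0 0 0 -0.60; 0 0 0 0 -0.60
0 0 -0.016 0 -0.60; 0 0 -0.033 0 -0.60; 0 0 -0.049 0 -0.60; 0 0 -0.065 0 -0.60; 0 0 -0.081 0 -0.60; 0 0 -0.098 0 -0.60; 0 0 -0.114 0 -0.60; 0 0 -0.130 0 -0.60
```

>>> drive_tool(
  moves="-0.006 -0.003 0.032 0 1; -0.012 -0.005 0.065 0 1; -0.018 -0.008 0.097 0 1; -0.024 -0.011 0.129 0 1; -0.024 -0.011 0.154 0 1; -0.024 -0.011 0.179 0 1; -0.024 -0.011 0.204 0 1; -0.024 -0.011 0.229 0 1",
  grip_force=20,
)

```text
time_s: 4.2
tool_pos: [0.4561, -0.2745, 0.0195]
tool_rot: [179.9, -0.1, 112.1]
force: [0.3, 0.2, 0.7]
grip_width: 0.0872
```

>>> drive_tool(
  moves="0 0 0 0 -1; 0 0 0 0 -1; 0 0 0 0 -1; 0 0 0 0 -1; 0 0 0 0 -1; 0 0 0 0 -1; 0 0 0 0 -1; 0 0 0 0 -1",
)

```text
time_s: 5.0
tool_pos: [0.4555, -0.2766, 0.0207]
tool_rot: [180.0, 0.0, 112.0]
force: [0.3, 1.0, 0.9]
grip_width: 0.0328
```

>>> drive_tool(
  moves="0 0 -0.016 0 -1; 0 0 -0.033 0 -1; 0 0 -0.049 0 -1; 0 0 -0.065 0 -1; 0 0 -0.081 0 -1; 0 0 -0.098 0 -1; 0 0 -0.114 0 -1; 0 0 -0.130 0 -1",
)

```text
time_s: 5.8
tool_pos: [0.4553, -0.2766, 0.1521]
tool_rot: [180.0, 0.0, 112.0]
force: [0.4, 0.6, -1.5]
grip_width: 0.033
```

```bash
python3 -c "
from h import *
plan([(.44,-.08,.21,145,-1,6),(.43,.1,.21,181.7,-1,5),(.416,.16,.21,181.7,-1,2),(.416,.16,.21,181.7,-1,3)])"
```

```text
0.031 0.010 -0.010 -5.5 -1.00; 0.063 0.020 -0.019 -11.0 -1.00; 0.094 0.030 -0.029 -16.5 -1.00; 0.125 0.040 -0.039 -22.0 -1.00; 0.157 0.049 -0.048 -27.5 -1.00; 0.188 0.059 -0.058 -33.0 -1.00; 0.222 0.071 -0.058 -40.4 -1.00; 0.256 0.083 -0.058 -47.7 -1.00
0.014 0.033 0 -7.3 -1.00; 0.029 0.066 0 -14.7 -1.00; 0.043 0.099 0 -22.0 -1.00; 0.060 0.125 0 -22.0 -1.00; 0.077 0.151 0 -22.0 -1.00; 0.077 0.151 0 -22.0 -1.00; 0.077 0.151 0 -22.0 -1.00; 0.077 0.151 0 -22.0 -1.00
```

>>> drive_tool(
  moves="0.031 0.010 -0.010 -5.5 -1; 0.063 0.020 -0.019 -11.0 -1; 0.094 0.030 -0.029 -16.5 -1; 0.125 0.040 -0.039 -22.0 -1; 0.157 0.049 -0.048 -27.5 -1; 0.188 0.059 -0.058 -33.0 -1; 0.222 0.071 -0.058 -40.4 -1; 0.256 0.083 -0.058 -47.7 -1",
)

```text
time_s: 6.6
tool_pos: [0.4366, -0.0071, 0.21]
tool_rot: [179.9, 0.1, 159.9]
force: [1.0, -0.1, 0.2]
grip_width: 0.0329
```

>>> drive_tool(
  moves="0.014 0.033 0 -7.3 -1; 0.029 0.066 0 -14.7 -1; 0.043 0.099 0 -22 -1; 0.060 0.125 0 -22 -1; 0.077 0.151 0 -22 -1; 0.077 0.151 0 -22 -1; 0.077 0.151 0 -22 -1; 0.077 0.151 0 -22 -1",
)

```text
time_s: 7.4
tool_pos: [0.4173, 0.1591, 0.209]
tool_rot: [-180.0, 0.0, -178.4]
force: [-0.3, 0.6, -0.2]
grip_width: 0.0327
```

```bash
cat >> h.py <<'E'
def rect(P,c,hx,hy,z,tol):
    q=P[(abs(P[...,0]-c[0])<hx)&(abs(P[...,1]-c[1])<hy)&(abs(P[...,2]-z)<tol)]
    return (len(q),np.percentile(q,[.5,50,99.5],axis=0).round(3).tolist()) if len(q) else None
E
python3 - <<'E'
from h import *
p,d,P=look('w2',cs=(("bar",(.437,.294),.122),("handle",(.447,-.03),.125)))
print("rim",rect(P,(.443,.14),.1,.17,.072,.003)); print("floor",rect(P,(.443,.14),.09,.14,.05,.004))
for t in ("tray","handle","pin_bar"): print(t,[(np.round(atz("wrist",r["uv"],dict(tray=.05,handle=.101,pin_bar=.115)[t],wristT(get_obs())),3),round(r["conf"],2)) for r in pinpoint("wrist",t)])
E
```

```text
[0.4173 0.1591 0.209 ] [-180.     0.  -178.4] [-0.3  0.6 -0.2] 0.0327 7.4
bar (1233, np.float64(0.1226), array([437., 297.]), array([18., 67.]), 0.3)
handle (662, np.float64(0.1262), array([448., -23.]), array([22., 24.]), 89.4)
rim (2586, [[0.377, -0.02, 0.069], [0.387, 0.136, 0.073], [0.497, 0.3, 0.075]])
floor (16320, [[0.379, 0.013, 0.048], [0.427, 0.116, 0.051], [0.496, 0.273, 0.053]])
tray [(array([0.439, 0.134, 0.05 ]), 0.85)]
handle [(array([ 0.45 , -0.027,  0.101]), 0.56)]
pin_bar [(array([0.433, 0.297, 0.115]), 0.56)]
```

View pics/w2.png

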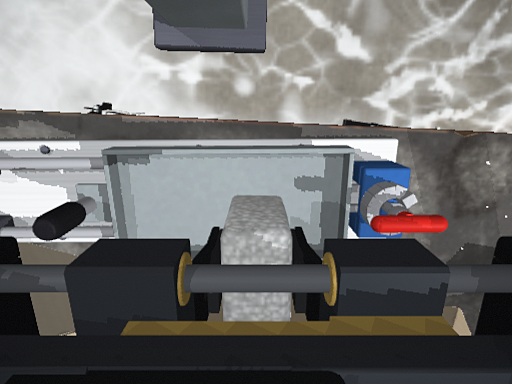

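```bash
python3 -c "
from h import *
plan([(.414,.209,.14,182,-1,4),(.414,.209,.0715,182,-1,8),(.414,.209,.0715,182,-1,2),(.414,.209,.0715,182,.2,4),(.414,.209,.22,182,.2,6)])"
```

```text
0 0.012 0.017 -0.1 -1.00; 0.001 0.025 0.034 -0.2 -1.00; 0.001 0.037 0.052 -0.3 -1.00; 0.002 0.050 0.069 -0.4 -1.00; 0.002 0.050 0.077 -0.4 -1.00; 0.002 0.050 0.086 -0.4 -1.00; 0.002 0.050 0.094 -0.4 -1.00; 0.002 0.050 0.103 -0.4 -1.00
0 0 0.009 0 -1.00; 0 0 0.017 0 -1.00; 0 0 0.026 0 -1.00; 0 0 0.034 0 -1.00; 0 0 0.034 0 -1.00; 0 0 0.034 0 -1.00; 0 0 0.034 0 0.20; 0 0 0.034 0 0.20
0 0 0 0 0.20; 0 0 0 0 0.20; 0 0 -0.025 0 0.20; 0 0 -0.050 0 0.20; 0 0 -0.074 0 0.20; 0 0 -0.099 0 0.20; 0 0 -0.124 0 0.20; 0 0 -0.149 0 0.20
```

>>> drive_tool(
  moves="0 0.012 0.017 0 -1; 0.001 0.025 0.034 -0.2 -1; 0.001 0.037 0.052 -0.3 -1; 0.002 0.050 0.069 -0.4 -1; 0.002 0.050 0.077 -0.4 -1; 0.002 0.050 0.086 -0.4 -1; 0.002 0.050 0.094 -0.4 -1; 0.002 0.050 0.103 -0.4 -1",
)

```text
time_s: 8.4
tool_pos: [0.414, 0.2097, 0.1056]
tool_rot: [180.0, 0.1, -178.0]
force: [0.1, -0.3, 0.0]
grip_width: 0.0333
```

>>> drive_tool(
  moves="0 0 0.009 0 -1; 0 0 0.017 0 -1; 0 0 0.026 0 -1; 0 0 0.034 0 -1; 0 0 0.034 0 -1; 0 0 0.034 0 -1; 0 0 0.034 0 0.1; 0 0 0.034 0 0.2",
)

```text
time_s: 9.2
tool_pos: [0.4135, 0.2103, 0.0717]
tool_rot: [180.0, 0.0, -177.9]
force: [-0.2, -0.6, 0.6]
grip_width: 0.0422
```

>>> drive_tool(
  moves="0 0 0 0 0.2; 0 0 0 0 0.2; 0 0 -0.025 0 0.2; 0 0 -0.050 0 0.2; 0 0 -0.074 0 0.2; 0 0 -0.099 0 0.2; 0 0 -0.124 0 0.2; 0 0 -0.149 0 0.2",
)

```text
time_s: 10.0
tool_pos: [0.4133, 0.2101, 0.2217]
tool_rot: [180.0, 0.0, -177.9]
force: [-0.5, 0.2, -0.5]
grip_width: 0.0521
```

```bash
python3 - <<'E'
from h import *
look(cs=(("stub",(.414,.209),.112),))
P=cloud("side",read_camera("side")[1])
for k,c,z in (("stubtray",(.414,.209),.112),("wood",(.557,-.314),.032),("cube",(.543,-.461),.046)): print(k,top(P,c,z,.055))
plan([(.43,0,.22,150,1,6),(.50,-.22,.22,100,1,6),(.542,-.43,.2,62,1,6),(.542,-.43,.2,62,1,6)])
E
```

```text
[0.4133 0.2101 0.2217] [ 180.     0.  -177.9] [-0.5  0.2 -0.5] 0.0521 10.0
stub (1827, np.float64(0.1128), array([413., 211.]), array([51., 32.]), 2.9)
stubtray (96, np.float64(0.1113), array([417., 206.]), array([52., 34.]), 2.0)
wood (340, np.float64(0.032), array([ 558., -316.]), array([74., 45.]), 82.7)
cube (369, np.float64(0.045), array([ 545., -461.]), array([57., 48.]), 62.9)
-0.001 -0.035 0.001 5.3 1.00; -0.002 -0.071 0.001 10.7 1.00; -0.004 -0.106 0.002 16.0 1.00; -0.005 -0.141 0.003 21.4 1.00; -0.006 -0.176 0.003 26.7 1.00; -0.007 -0.212 0.004 32.1 1.00; -0.017 -0.249 0.004 40.4 1.00; -0.028 -0.286 0.004 48.7 1.00
-0.035 -0.017 0 8.3 1.00; -0.069 -0.033 0 16.7 1.00; -0.104 -0.050 0 25.0 1.00; -0.139 -0.067 0 33.3 1.00; -0.169 -0.086 0.003 39.7 1.00; -0.199 -0.105 0.007 46.0 1.00; -0.229 -0.123 0.010 52.3 1.00; -0.260 -0.142 0.013 58.7 1.00
-0.032 0.016 0.003 6.3 1.00; -0.064 0.032 0.007 12.7 1.00; -0.064 0.032 0.007 12.7 1.00; -0.064 0.032 0.007 12.7 1.00; -0.064 0.032 0.007 12.7 1.00; -0.064 0.032 0.007 12.7 1.00; -0.064 0.032 0.007 12.7 1.00; -0.064 0.032 0.007 12.7 1.00
```

```bash
python3 - <<'E'
from h import *
plan([(.43,0,.22,170,1,6),(.455,-.22,.22,135,1,6),(.542,-.43,.2,62,1,9),(.542,-.43,.2,62,1,3)])
E
```

```text
-0.001 -0.035 0.001 2.0 1.00; -0.002 -0.071 0.001 4.0 1.00; -0.004 -0.106 0.002 6.0 1.00; -0.005 -0.141 0.003 8.0 1.00; -0.006 -0.176 0.003 10.0 1.00; -0.007 -0.212 0.004 12.1 1.00; -0.010 -0.248 0.004 17.9 1.00; -0.013 -0.285 0.004 23.7 1.00
-0.017 -0.033 0 5.8 1.00; -0.035 -0.065 0 11.7 1.00; -0.052 -0.098 0 17.5 1.00; -0.070 -0.130 0 23.3 1.00; -0.087 -0.148 0.002 31.4 1.00; -0.105 -0.166 0.004 39.6 1.00; -0.122 -0.184 0.007 47.7 1.00; -0.140 -0.203 0.009 55.8 1.00
-0.025 0.004 0.002 8.1 1.00; -0.050 0.009 0.004 16.2 1.00; -0.075 0.013 0.007 24.3 1.00; -0.100 0.017 0.009 32.4 1.00; -0.124 0.022 0.011 40.6 1.00; -0.124 0.022 0.011 40.6 1.00; -0.124 0.022 0.011 40.6 1.00; -0.124 0.022 0.011 40.6 1.00
```

>>> drive_tool(
  moves="-0.001 -0.035 0.001 2 1; -0.002 -0.071 0.001 4 1; -0.004 -0.106 0.002 6 1; -0.005 -0.141 0.003 8 1; -0.006 -0.176 0.003 10 1; -0.007 -0.212 0.004 12.1 1; -0.010 -0.248 0.004 17.9 1; -0.013 -0.285 0.004 23.7 1",
)

```text
time_s: 10.9
tool_pos: [0.4361, -0.0754, 0.2159]
tool_rot: [180.0, -0.0, 158.2]
force: [0.5, 0.7, -1.5]
grip_width: 0.087
```

>>> drive_tool(
  moves="-0.017 -0.033 0 5.8 1; -0.035 -0.065 0 11.7 1; -0.052 -0.098 0 17.5 1; -0.070 -0.130 0 23.3 1; -0.087 -0.148 0.002 31.4 1; -0.105 -0.166 0.004 39.6 1; -0.122 -0.184 0.007 47.7 1; -0.140 -0.203 0.009 55.8 1",
)

```text
time_s: 11.7
tool_pos: [0.492, -0.315, 0.2065]
tool_rot: [-180.0, -0.0, 102.3]
force: [0.4, 0.1, 0.4]
grip_width: 0.0868
```

>>> drive_tool(
  moves="-0.025 0.004 0.002 8.1 1; -0.050 0.009 0.004 16.2 1; -0.075 0.013 0.007 24.3 1; -0.100 0.017 0.009 32.4 1; -0.124 0.022 0.011 40.6 1; -0.124 0.022 0.011 40.6 1; -0.124 0.022 0.011 40.6 1; -0.124 0.022 0.011 40.6 1",
)

```text
time_s: 12.5
tool_pos: [0.5402, -0.4298, 0.1962]
tool_rot: [-180.0, -0.1, 62.1]
force: [-0.1, -0.3, -0.0]
grip_width: 0.0869
```

```bash
python3 - <<'E'
from h import *
look(cs=(("wood",(.557,-.314),.032),("cube",(.543,-.461),.046)))
E
```

```text
[ 0.5402 -0.4298  0.1962] [-1.80e+02 -1.00e-01  6.21e+01] [-0.1 -0.3 -0. ] 0.0869 12.5
wood (3347, np.float64(0.0329), array([ 556., -311.]), array([70., 45.]), 86.1)
cube (2128, np.float64(0.0461), array([ 543., -456.]), array([55., 49.]), 63.4)
```

```bash
python3 - <<'E'
from h import *
plan([(.543,-.457,.10,62.8,1,4),(.543,-.457,.017,62.8,1,4),(.543,-.457,.017,62.8,-1,8),(.543,-.457,.217,62.8,-1,8)])
plan([(.455,-.22,.217,130,-1,9),(.438,-.02,.217,175,-1,6),(.469,.12,.21,182,-1,5),(.469,.12,.21,182,-1,4)],(.543,-.457,.217,62.8))
E
```

```text
-0.006 0.004 0.024 -0.2 1.00; -0.011 0.008 0.048 -0.4 1.00; -0.017 0.011 0.072 -0.5 1.00; -0.023 0.015 0.097 -0.7 1.00; -0.023 0.015 0.117 -0.7 1.00; -0.023 0.015 0.138 -0.7 1.00; -0.023 0.015 0.159 -0.7 1.00; -0.023 0.015 0.180 -0.7 1.00
0 0 0 0 -1.00; 0 0 0 0 -1.00; 0 0 0 0 -1.00; 0 0 0 0 -1.00; 0 0 0 0 -1.00; 0 0 0 0 -1.00; 0 0 0 0 -1.00; 0 0 0 0 -1.00
0 0 -0.025 0 -1.00; 0 0 -0.050 0 -1.00; 0 0 -0.075 0 -1.00; 0 0 -0.100 0 -1.00; 0 0 -0.125 0 -1.00; 0 0 -0.150 0 -1.00; 0 0 -0.175 0 -1.00; 0 0 -0.200 0 -1.00
0.019 -0.021 0 -7.5 -1.00; 0.038 -0.041 0 -14.9 -1.00; 0.057 -0.062 0 -22.4 -1.00; 0.076 -0.083 0 -29.9 -1.00; 0.095 -0.104 0 -37.3 -1.00; 0.114 -0.124 0 -44.8 -1.00; 0.133 -0.145 0 -52.3 -1.00; 0.152 -0.166 0 -59.7 -1.00
0.027 0.006 0 -7.5 -1.00; 0.057 0.021 0 -15.0 -1.00; 0.087 0.037 0 -22.5 -1.00; 0.116 0.053 0 -30.0 -1.00; 0.146 0.068 0 -37.5 -1.00; 0.176 0.084 0 -45.0 -1.00; 0.205 0.099 0 -52.5 -1.00; 0.225 0.119 0.001 -53.9 -1.00
-0.004 0.028 0.001 -1.4 -1.00; -0.009 0.057 0.003 -2.8 -1.00; -0.013 0.085 0.004 -4.2 -1.00; -0.018 0.113 0.006 -5.6 -1.00; -0.018 0.113 0.006 -5.6 -1.00; -0.018 0.113 0.006 -5.6 -1.00; -0.018 0.113 0.006 -5.6 -1.00; -0.018 0.113 0.006 -5.6 -1.00
```

>>> drive_tool(
  moves="-0.006 0.004 0.024 -0.2 1; -0.011 0.008 0.048 -0.4 1; -0.017 0.011 0.072 -0.5 1; -0.023 0.015 0.097 -0.7 1; -0.023 0.015 0.117 -0.7 1; -0.023 0.015 0.138 -0.7 1; -0.023 0.015 0.159 -0.7 1; -0.023 0.015 0.180 -0.7 1",
)

```text
time_s: 13.35
tool_pos: [0.5436, -0.4569, 0.0163]
tool_rot: [179.9, -0.1, 62.8]
force: [-1.5, 0.2, -0.3]
grip_width: 0.087
```

>>> drive_tool(
  moves="0 0 0 0 -1; 0 0 0 0 -1; 0 0 0 0 -1; 0 0 0 0 -1; 0 0 0 0 -1; 0 0 0 0 -1; 0 0 0 0 -1; 0 0 0 0 -1",
)

```text
time_s: 14.15
tool_pos: [0.5431, -0.4584, 0.0172]
tool_rot: [179.9, -0.0, 62.7]
force: [-0.2, 0.2, 4.6]
grip_width: 0.0491
```

>>> drive_tool(
  moves="0 0 -0.025 0 -1; 0 0 -0.050 0 -1; 0 0 -0.075 0 -1; 0 0 -0.100 0 -1; 0 0 -0.125 0 -1; 0 0 -0.150 0 -1; 0 0 -0.175 0 -1; 0 0 -0.200 0 -1",
)

```text
time_s: 14.95
tool_pos: [0.5426, -0.4579, 0.2171]
tool_rot: [-180.0, -0.0, 62.7]
force: [-0.2, -0.3, -0.1]
grip_width: 0.0494
```

Held (49 mm). Transport to the tray.

>>> drive_tool(
  moves="0.019 -0.021 0 -7.5 -1; 0.038 -0.041 0 -14.9 -1; 0.057 -0.062 0 -22.4 -1; 0.076 -0.083 0 -29.9 -1; 0.095 -0.104 0 -37.3 -1; 0.114 -0.124 0 -44.8 -1; 0.133 -0.145 0 -52.3 -1; 0.152 -0.166 0 -59.7 -1",
)

```text
time_s: 15.75
tool_pos: [0.4643, -0.2458, 0.2161]
tool_rot: [-180.0, -0.0, 122.7]
force: [-0.8, -0.2, 0.0]
grip_width: 0.0492
```

>>> drive_tool(
  moves="0.027 0.006 0 -7.5 -1; 0.057 0.021 0 -15.0 -1; 0.087 0.037 0 -22.5 -1; 0.116 0.053 0 -30.0 -1; 0.146 0.068 0 -37.5 -1; 0.176 0.084 0 -45.0 -1; 0.205 0.099 0 -52.5 -1; 0.225 0.119 0.001 -53.9 -1",
)

```text
time_s: 16.55
tool_pos: [0.4445, 0.0087, 0.2155]
tool_rot: [179.9, -0.0, 176.4]
force: [0.7, 0.3, 0.5]
grip_width: 0.049
```

>>> drive_tool(
  moves="-0.004 0.028 0.001 -1.4 -1; -0.009 0.057 0.003 -2.8 -1; -0.013 0.085 0.004 -4.2 -1; -0.018 0.113 0.006 -5.6 -1; -0.018 0.113 0.006 -5.6 -1; -0.018 0.113 0.006 -5.6 -1; -0.018 0.113 0.006 -5.6 -1; -0.018 0.113 0.006 -5.6 -1",
)

```text
time_s: 17.35
tool_pos: [0.4708, 0.1174, 0.2096]
tool_rot: [180.0, 0.0, -178.3]
force: [-0.4, 0.0, -0.4]
grip_width: 0.049
```

```bash
python3 - <<'E'
from h import *
p,d,P=look(cs=(("bar",(.437,.294),.122),("handle",(.447,-.03),.125),("stub",(.413,.211),.112),))
q=P.reshape(-1,3);q=q[(abs(q[:,2]-.072)<.003)&(abs(q[:,0]-.44)<.1)]
print("walls +y end",np.round(np.percentile(q[(q[:,1]>.2)&(abs(q[:,0]-.44)<.04)],[1,99],axis=0),3).tolist())
# cube bottom seen? points of foam below tcp
s=P[(abs(P[...,0]-.469)<.04)&(abs(P[...,1]-.12)<.04)&(P[...,2]>.12)];print(np.percentile(s[:,2],[1,50]).round(3) if len(s) else None)
plan([(.469,.147,.14,182,-1,4),(.469,.147,.069,182,-1,8),(.469,.147,.069,182,-1,2),(.469,.147,.069,182,.55,4),(.469,.147,.22,182,.55,6)])
E
```

```text
[0.4708 0.1174 0.2096] [ 180.     0.  -178.3] [-0.4  0.  -0.4] 0.049 17.35
bar (1440, np.float64(0.1226), array([437., 296.]), array([66., 17.]), 90.0)
handle (730, np.float64(0.1263), array([448., -23.]), array([25., 22.]), 1.8)
stub (2405, np.float64(0.1128), array([414., 211.]), array([51., 32.]), 2.2)
walls +y end [[0.401, 0.252, 0.069], [0.479, 0.308, 0.075]]
[0.21  0.304]
0 0.007 0.017 -0.1 -1.00; 0 0.015 0.035 -0.1 -1.00; 0.001 0.022 0.052 -0.2 -1.00; 0.001 0.030 0.070 -0.3 -1.00; 0.001 0.030 0.079 -0.3 -1.00; 0.001 0.030 0.087 -0.3 -1.00; 0.001 0.030 0.096 -0.3 -1.00; 0.001 0.030 0.105 -0.3 -1.00
0 0 0.009 0 -1.00; 0 0 0.018 0 -1.00; 0 0 0.027 0 -1.00; 0 0 0.036 0 -1.00; 0 0 0.036 0 -1.00; 0 0 0.036 0 -1.00; 0 0 0.036 0 0.55; 0 0 0.036 0 0.55
0 0 0 0 0.55; 0 0 0 0 0.55; 0 0 -0.025 0 0.55; 0 0 -0.050 0 0.55; 0 0 -0.076 0 0.55; 0 0 -0.101 0 0.55; 0 0 -0.126 0 0.55; 0 0 -0.151 0 0.55
```

>>> drive_tool(
  moves="0.002 0.007 0.017 0 -1; 0.004 0.015 0.035 -0.1 -1; 0.006 0.022 0.052 -0.2 -1; 0.007 0.030 0.070 -0.3 -1; 0.007 0.030 0.079 -0.3 -1; 0.007 0.030 0.087 -0.3 -1; 0.007 0.030 0.096 -0.3 -1; 0.007 0.030 0.105 -0.3 -1",
)

```text
time_s: 18.2
tool_pos: [0.4632, 0.1479, 0.1045]
tool_rot: [180.0, 0.1, -177.9]
force: [0.7, -0.5, -0.6]
grip_width: 0.0493
```

>>> drive_tool(
  moves="0 0 0.009 0 -1; 0 0 0.018 0 -1; 0 0 0.027 0 -1; 0 0 0.037 0 -1; 0 0 0.037 0 -1; 0 0 0.037 0 -1; 0 0 0.037 0 0.4; 0 0 0.037 0 0.55",
)

```text
time_s: 19.0
tool_pos: [0.4627, 0.1483, 0.0677]
tool_rot: [180.0, 0.0, -177.8]
force: [0.4, -0.3, 0.3]
grip_width: 0.0586
```

>>> drive_tool(
  moves="0 0 0 0 0.55; 0 0 0 0 0.55; 0 0 -0.025 0 0.55; 0 0 -0.050 0 0.55; 0 0 -0.076 0 0.55; 0 0 -0.101 0 0.55; 0 0 -0.126 0 0.55; 0 0 -0.151 0 0.55",
)

```text
time_s: 19.8
tool_pos: [0.4625, 0.1482, 0.2197]
tool_rot: [180.0, 0.0, -177.8]
force: [0.8, 0.0, 0.2]
grip_width: 0.0675
```

```bash
python3 - <<'E'
from h import *
p,d,P=look(cs=(("cube",(.463,.147),.097),("stub",(.414,.211),.112),))
P=cloud("side",read_camera("side")[1])
for k,c,z in (("wood",(.557,-.314),.032),): print(k,top(P,c,z,.055))
plan([(.44,0,.22,182,1,5),(.46,-.2,.22,180,1,5),(.556,-.29,.2,176,1,4),(.556,-.29,.2,176,1,2)])
E
```

```text
[0.4625 0.1482 0.2197] [ 180.     0.  -177.8] [0.8 0.  0.2] 0.0675 19.8
cube (2612, np.float64(0.0961), array([461., 149.]), array([55., 49.]), 2.3)
stub (2147, np.float64(0.1127), array([413., 211.]), array([51., 32.]), 2.3)
wood (344, np.float64(0.0318), array([ 557., -316.]), array([75., 45.]), 86.1)
0.006 -0.030 0 0.0 1.00; 0.012 -0.059 0.001 0.1 1.00; 0.018 -0.089 0.001 0.1 1.00; 0.024 -0.118 0.002 0.1 1.00; 0.030 -0.148 0.002 0.2 1.00; 0.028 -0.188 0.002 0.6 1.00; 0.025 -0.228 0.002 1.0 1.00; 0.023 -0.268 0.002 1.4 1.00
-0.003 -0.040 0 0.4 1.00; -0.007 -0.080 0 0.8 1.00; -0.031 -0.103 0.005 1.8 1.00; -0.054 -0.126 0.010 2.8 1.00; -0.078 -0.149 0.015 3.8 1.00; -0.102 -0.171 0.020 4.8 1.00; -0.102 -0.171 0.020 4.8 1.00; -0.102 -0.171 0.020 4.8 1.00
```

```bash
python3 - <<'E'
from h import *
plan([(.44,0,.22,182,1,5),(.46,-.31,.22,180,1,7),(.556,-.335,.2,176,1,2),(.556,-.335,.2,176,1,2)])
E
```

```text
0.006 -0.030 0 0.0 1.00; 0.012 -0.059 0.001 0.1 1.00; 0.018 -0.089 0.001 0.1 1.00; 0.024 -0.118 0.002 0.1 1.00; 0.030 -0.148 0.002 0.2 1.00; 0.029 -0.192 0.002 0.4 1.00; 0.028 -0.237 0.002 0.7 1.00; 0.027 -0.281 0.002 1.0 1.00
-0.002 -0.044 0 0.3 1.00; -0.004 -0.089 0 0.6 1.00; -0.006 -0.133 0 0.9 1.00; -0.008 -0.177 0 1.1 1.00; -0.056 -0.191 0.010 3.1 1.00; -0.103 -0.204 0.020 5.1 1.00; -0.103 -0.204 0.020 5.1 1.00; -0.103 -0.204 0.020 5.1 1.00
```

>>> drive_tool(
  moves="0.006 -0.030 0 0 1; 0.012 -0.059 0.001 0 1; 0.018 -0.089 0.001 0.1 1; 0.024 -0.118 0.002 0.1 1; 0.030 -0.148 0.002 0.2 1; 0.029 -0.192 0.002 0.4 1; 0.028 -0.237 0.002 0.7 1; 0.027 -0.281 0.002 1 1",
)

```text
time_s: 20.7
tool_pos: [0.4456, -0.1352, 0.216]
tool_rot: [180.0, 0.0, -178.8]
force: [1.6, -0.5, -0.5]
grip_width: 0.087
```

>>> drive_tool(
  moves="-0.002 -0.044 0 0.3 1; -0.004 -0.089 0 0.6 1; -0.006 -0.133 0 0.9 1; -0.008 -0.177 0 1.1 1; -0.056 -0.191 0.010 3.1 1; -0.103 -0.204 0.020 5.1 1; -0.103 -0.204 0.020 5.1 1; -0.103 -0.204 0.020 5.1 1",
)

```text
time_s: 21.5
tool_pos: [0.553, -0.3356, 0.1934]
tool_rot: [-179.9, -0.4, 176.1]
force: [-0.6, -0.4, 0.3]
grip_width: 0.0868
```

```bash
python3 - <<'E'
from h import *
p,d,P=look('w3',cs=(("wood",(.556,-.313),.032),))
E
```

```text
[ 0.553  -0.3356  0.1934] [-179.9   -0.4  176.1] [-0.6 -0.4  0.3] 0.0868 21.5
wood (2576, np.float64(0.033), array([ 555., -311.]), array([69., 44.]), 85.9)
```

View pics/w3.png

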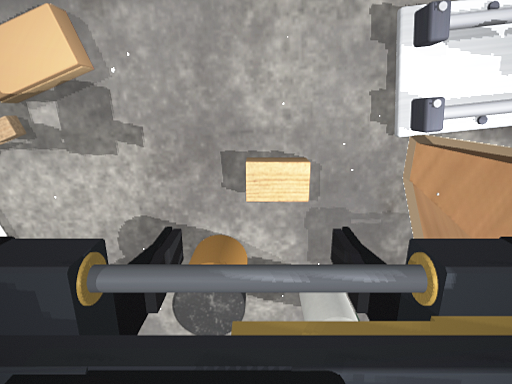

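```bash
python3 - <<'E'
from h import *
o=get_obs();print(o["tool_pos"],o["tool_rot"])
plan([(.556,-.3125,.08,175.9,1,5),(.556,-.3125,.012,175.9,1,6),(.556,-.3125,.012,175.9,1,5)])
E
```

```text
[ 0.55220699 -0.33611642  0.1952659 ] [-179.93882161   -0.17997193  176.00584638]
0 0.005 0.023 0.0 1.00; -0.001 0.010 0.046 0.0 1.00; -0.001 0.014 0.069 0.1 1.00; -0.002 0.019 0.092 0.1 1.00; -0.002 0.024 0.115 0.1 1.00; -0.002 0.024 0.127 0.1 1.00; -0.002 0.024 0.138 0.1 1.00; -0.002 0.024 0.149 0.1 1.00
0 0 0.011 0 1.00; 0 0 0.023 0 1.00; 0 0 0.034 0 1.00; 0 0 0.034 0 1.00; 0 0 0.034 0 1.00; 0 0 0.034 0 1.00; 0 0 0.034 0 1.00; 0 0 0.034 0 1.00
```

>>> drive_tool(
  moves="0 0.005 0.023 0 1; -0.001 0.010 0.046 0 1; -0.001 0.014 0.069 0 1; -0.002 0.019 0.092 0 1; -0.002 0.024 0.115 0 1; -0.002 0.024 0.127 0 1; -0.002 0.024 0.138 0 1; -0.002 0.024 0.145 0 1",
)

```text
time_s: 22.35
tool_pos: [0.5569, -0.3119, 0.0521]
tool_rot: [180.0, 0.1, 176.0]
force: [0.5, -0.1, -0.3]
grip_width: 0.087
```

>>> drive_tool(
  moves="0 0 0.011 0 1; 0 0 0.023 0 1; 0 0 0.034 0 1; 0 0 0.034 0 1; 0 0 0.034 0 1; 0 0 0.034 0 1; 0 0 0.034 0 1; 0 0 0.034 0 1",
)

```text
time_s: 23.15
tool_pos: [0.5572, -0.3118, 0.018]
tool_rot: [-180.0, 0.0, 176.1]
force: [-0.0, -0.2, 0.1]
grip_width: 0.0872
```

>>> drive_tool(
  moves="0 0 0.005 0 1; 0 0 0.008 0 1; 0 0 0.008 0 -1; 0 0 0.008 0 -1; 0 0 0.008 0 -1; 0 0 0.008 0 -1; 0 0 0.008 0 -1; 0 0 0.008 0 -1",
  grip_force=30,
)

```text
time_s: 23.95
tool_pos: [0.557, -0.3117, 0.0096]
tool_rot: [-180.0, 0.0, 176.1]
force: [0.0, 0.0, -0.6]
grip_width: 0.0698
```

>>> drive_tool(
  moves="0 0 0 0 -1; 0 0 0 0 -1; 0 0 -0.02 0 -1; 0 0 -0.05 0 -1; 0 0 -0.08 0 -1; 0 0 -0.11 0 -1; 0 0 -0.15 0 -1; 0 0 -0.18 0 -1",
)

```text
time_s: 24.75
tool_pos: [0.5571, -0.3122, 0.1934]
tool_rot: [-180.0, 0.2, 176.0]
force: [0.6, -0.6, -0.8]
grip_width: 0.0698
```

```bash
python3 - <<'E'
from h import *
plan([(.46,-.33,.19,180,-1,3),(.445,-.0,.21,182,-1,10),(.42,.04,.2,182,-1,2),(.42,.04,.2,182,-1,1)])
E
```

```text
0.032 -0.008 0.001 -1.3 -1.00; 0.064 -0.016 0.002 -2.6 -1.00; 0.096 -0.024 0.003 -4.0 -1.00; 0.099 0.008 0.001 -4.2 -1.00; 0.103 0.041 -0.001 -4.4 -1.00; 0.107 0.074 -0.003 -4.6 -1.00; 0.111 0.107 -0.005 -4.8 -1.00; 0.115 0.140 -0.007 -5.0 -1.00
0.001 0.033 -0.002 -0.2 -1.00; 0.002 0.066 -0.004 -0.4 -1.00; 0.003 0.099 -0.006 -0.6 -1.00; 0.004 0.132 -0.008 -0.8 -1.00; 0.005 0.165 -0.010 -1.0 -1.00; 0.017 0.185 -0.005 -1.0 -1.00; 0.029 0.206 0 -1.0 -1.00; 0.029 0.206 0 -1.0 -1.00
```

>>> drive_tool(
  moves="0.032 -0.008 0.001 -1.3 -1; 0.064 -0.016 0.002 -2.6 -1; 0.096 -0.024 0.003 -4 -1; 0.099 0.008 0.001 -4.2 -1; 0.103 0.041 -0.001 -4.4 -1; 0.107 0.074 -0.003 -4.6 -1; 0.111 0.107 -0.005 -4.8 -1; 0.115 0.140 -0.007 -5 -1",
)

```text
time_s: 25.55
tool_pos: [0.4514, -0.1634, 0.1974]
tool_rot: [179.9, 0.1, -179.0]
force: [1.2, 1.1, -1.1]
grip_width: 0.0695
```

>>> drive_tool(
  moves="0.001 0.033 -0.002 -0.2 -1; 0.002 0.066 -0.004 -0.4 -1; 0.003 0.099 -0.006 -0.6 -1; 0.004 0.132 -0.008 -0.8 -1; 0.005 0.165 -0.010 -1 -1; 0.017 0.185 -0.005 -1 -1; 0.029 0.206 0 -1 -1; 0.029 0.206 0 -1 -1",
)

```text
time_s: 26.35
tool_pos: [0.4173, 0.0434, 0.1966]
tool_rot: [179.9, -0.1, -177.7]
force: [-0.4, -0.1, -0.9]
grip_width: 0.0697
```

```bash
python3 - <<'E'
from h import *
p,d,P=look(cs=(("cube",(.463,.147),.097),("stub",(.414,.211),.112),("handle",(.448,-.023),.125)))
plan([(.416,.07,.14,182,-1,3),(.416,.07,.0605,182,-1,9),(.416,.07,.0605,182,-1,2),(.416,.07,.0605,182,.86,4),(.416,.07,.22,182,.86,6)])
E
```

```text
[0.4173 0.0434 0.1966] [ 1.799e+02 -1.000e-01 -1.777e+02] [-0.4 -0.1 -0.9] 0.0697 26.35
cube (1832, np.float64(0.0962), array([458., 148.]), array([48., 48.]), 0.5)
stub (2317, np.float64(0.1127), array([413., 211.]), array([52., 34.]), 3.1)
handle (353, np.float64(0.1264), array([444., -28.]), array([13., 23.]), 53.1)
0 0.009 0.019 0.1 -1.00; 0.001 0.019 0.038 0.1 -1.00; 0.001 0.028 0.057 0.2 -1.00; 0.001 0.028 0.066 0.2 -1.00; 0.001 0.028 0.075 0.2 -1.00; 0.001 0.028 0.083 0.2 -1.00; 0.001 0.028 0.092 0.2 -1.00; 0.001 0.028 0.101 0.2 -1.00
0 0 0.009 0 -1.00; 0 0 0.018 0 -1.00; 0 0 0.027 0 -1.00; 0 0 0.035 0 -1.00; 0 0 0.035 0 -1.00; 0 0 0.035 0 -1.00; 0 0 0.035 0 0.86; 0 0 0.035 0 0.86
0 0 0 0 0.86; 0 0 0 0 0.86; 0 0 -0.027 0 0.86; 0 0 -0.053 0 0.86; 0 0 -0.080 0 0.86; 0 0 -0.106 0 0.86; 0 0 -0.133 0 0.86; 0 0 -0.160 0 0.86
```

>>> drive_tool(
  moves="0.001 0.012 0.019 0.1 -1; 0.002 0.025 0.038 0.1 -1; 0.004 0.037 0.057 0.2 -1; 0.004 0.037 0.066 0.2 -1; 0.004 0.037 0.075 0.2 -1; 0.004 0.037 0.083 0.2 -1; 0.004 0.037 0.092 0.2 -1; 0.004 0.037 0.101 0.2 -1",
)

```text
time_s: 27.2
tool_pos: [0.4142, 0.0778, 0.0953]
tool_rot: [180.0, 0.1, -178.2]
force: [-0.3, -0.2, -1.6]
grip_width: 0.0699
```

>>> drive_tool(
  moves="0 0 0.009 0 -1; 0 0 0.018 0 -1; 0 0 0.027 0 -1; 0 0 0.034 0 -1; 0 0 0.034 0 -1; 0 0 0.034 0 -1; 0 0 0.034 0 -1; 0 0 0.034 0 -1",
)

```text
time_s: 28.0
tool_pos: [0.4141, 0.0784, 0.062]
tool_rot: [180.0, 0.0, -178.1]
force: [-0.3, 0.6, -0.9]
grip_width: 0.0695
```

Down 1.5 mm more, open, rise.

>>> drive_tool(
  moves="0 0 0.001 0 -1; 0 0 0.0018 0 -1; 0 0 0.0018 0 -1; 0 0 0.0018 0 0.86; 0 0 0.0018 0 0.86; 0 0 0.0018 0 0.86; 0 0 0.0018 0 0.86; 0 0 0.0018 0 0.86",
)

```text
time_s: 28.8
tool_pos: [0.4138, 0.0782, 0.0598]
tool_rot: [180.0, 0.0, -178.1]
force: [0.5, -0.5, 0.6]
grip_width: 0.0809
```

>>> drive_tool(
  moves="0 0 -0.01 0 0.86; 0 0 -0.03 0 0.86; 0 0 -0.053 0 0.86; 0 0 -0.080 0 0.86; 0 0 -0.106 0 0.86; 0 0 -0.133 0 0.86; 0 0 -0.160 0 0.86; 0 0 -0.160 0 0.86",
)

```text
time_s: 29.6
tool_pos: [0.416, 0.0788, 0.224]
tool_rot: [179.8, 0.4, -178.2]
force: [0.4, 0.1, -0.0]
grip_width: 0.0814
```

```bash
python3 - <<'E'
from h import *
p,d,P=look('w4',cs=(("cube",(.463,.147),.097),("stub",(.414,.211),.112),("wood",(.414,.079),.083),("handle",(.448,-.023),.126),("bar",(.437,.295),.122)))
plan([(.42,.2,.22,150,0,6),(.435,.27,.2,92,0,7),(.435,.27,.2,92,0,3)])
E
```

```text
[0.416  0.0788 0.224 ] [ 179.8    0.4 -178.2] [ 0.4  0.1 -0. ] 0.0814 29.6
cube (1827, np.float64(0.0962), array([462., 149.]), array([55., 48.]), 2.1)
stub (1870, np.float64(0.1127), array([413., 211.]), array([51., 33.]), 1.8)
wood (2997, np.float64(0.0829), array([417.,  87.]), array([55., 84.]), 1.6)
handle (523, np.float64(0.1265), array([448., -23.]), array([24., 22.]), 6.7)
bar (993, np.float64(0.1224), array([437., 293.]), array([17., 58.]), 3.7)
-0.001 0.020 0 5.3 0.00; -0.003 0.040 0.001 10.6 0.00; -0.004 0.061 0.001 15.9 0.00; -0.006 0.081 0.001 21.2 0.00; -0.007 0.101 0.002 26.5 0.00; -0.009 0.121 0.002 31.8 0.00; -0.011 0.131 0.005 40.1 0.00; -0.014 0.141 0.008 48.4 0.00
0.006 0.008 0.003 8.3 0.00; 0.012 0.017 0.006 16.6 0.00; 0.017 0.025 0.009 24.9 0.00; 0.023 0.034 0.011 33.1 0.00; 0.029 0.042 0.014 41.4 0.00; 0.029 0.042 0.014 41.4 0.00; 0.029 0.042 0.014 41.4 0.00; 0.029 0.042 0.014 41.4 0.00
```

View pics/w4.png

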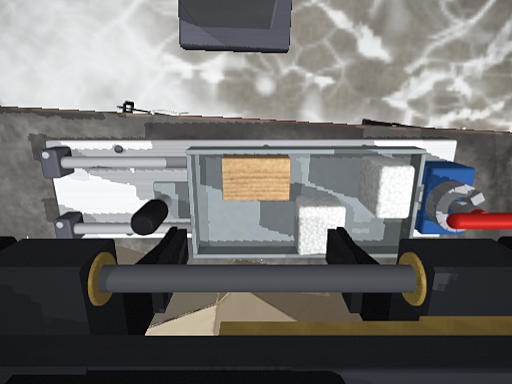

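All three blocks are flat in the tray (wood (256,178), cube (321,222), stub (388,188)), inside the walls. Now the pin.

>>> drive_tool(
  moves="-0.001 0.020 0 5.3 0; -0.003 0.040 0.001 10.6 0; -0.004 0.061 0.001 15.9 0; -0.006 0.081 0.001 21.2 0; -0.007 0.101 0.002 26.5 0; -0.009 0.121 0.002 31.8 0; -0.011 0.131 0.005 40.1 0; -0.014 0.141 0.008 48.4 0",
  grip_force=30,
)

```text
time_s: 30.45
tool_pos: [0.4224, 0.2198, 0.2106]
tool_rot: [-179.9, 0.0, 133.2]
force: [-0.1, -1.0, 0.6]
grip_width: 0.0439
```

>>> drive_tool(
  moves="0.006 0.008 0.003 8.3 0; 0.012 0.017 0.006 16.6 0; 0.017 0.025 0.009 24.9 0; 0.023 0.034 0.011 33.1 0; 0.029 0.042 0.014 41.4 0; 0.029 0.042 0.014 41.4 0; 0.029 0.042 0.014 41.4 0; 0.029 0.042 0.014 41.4 0",
)

```text
time_s: 31.25
tool_pos: [0.4335, 0.2687, 0.1976]
tool_rot: [-180.0, 0.0, 92.2]
force: [-0.1, -0.6, 0.1]
grip_width: 0.0436
```

```bash
python3 - <<'E'
from h import *
p,d,P=look(cs=(("bar",(.437,.296),.122),("stub",(.414,.211),.112)))
plan([(.437,.2955,.14,92,0,4),(.437,.2955,.096,92,0,4)])
E
```

```text
[0.4335 0.2687 0.1976] [-180.     0.    92.2] [-0.1 -0.6  0.1] 0.0436 31.25
bar (1528, np.float64(0.1226), array([438., 299.]), array([17., 66.]), 3.1)
stub (956, np.float64(0.1127), array([420., 219.]), array([38., 21.]), 0.6)
0.007 0.001 0.014 0.0 0.00; 0.013 0.002 0.029 0.1 0.00; 0.020 0.003 0.043 0.1 0.00; 0.027 0.004 0.058 0.1 0.00; 0.027 0.004 0.069 0.1 0.00; 0.027 0.004 0.080 0.1 0.00; 0.027 0.004 0.091 0.1 0.00; 0.027 0.004 0.102 0.1 0.00
```

>>> drive_tool(
  moves="0.007 0.001 0.014 0 0; 0.013 0.002 0.029 0 0; 0.020 0.003 0.043 0 0; 0.028 0.004 0.058 0 0; 0.028 0.004 0.069 0 0; 0.028 0.004 0.080 0 0; 0.028 0.004 0.091 0 0; 0.028 0.004 0.102 0 0",
)

```text
time_s: 32.1
tool_pos: [0.4368, 0.2974, 0.095]
tool_rot: [180.0, -0.0, 92.0]
force: [0.0, 0.5, 0.1]
grip_width: 0.0435
```

>>> drive_tool(
  moves="0 0 0 0 -1; 0 0 0 0 -1; 0 0 0 0 -1; 0 0 0 0 -1; 0 0 0 0 -1; 0 0 0 0 -1; 0 0 0 0 -1; 0 0 0 0 -1",
  grip_force=40,
)

```text
time_s: 32.9
tool_pos: [0.4378, 0.2979, 0.0966]
tool_rot: [179.9, -0.1, 92.0]
force: [4.1, 0.1, 3.0]
grip_width: 0.0181
```

>>> drive_tool(
  moves="0 0 0 0 -1; 0 0 -0.004 0 -1; 0 0 -0.008 0 -1; 0 0 -0.012 0 -1; 0 0 -0.016 0 -1; 0 0 -0.020 0 -1; 0 0 -0.024 0 -1; 0 0 -0.028 0 -1",
)

```text
time_s: 33.7
tool_pos: [0.4375, 0.2978, 0.1229]
tool_rot: [179.9, -0.0, 92.1]
force: [7.7, 2.6, -8.2]
grip_width: 0.0182
```

>>> drive_tool(
  moves="0 0.001 0 0 -1; 0 0.0015 -0.001 0 -1; 0 0.0015 -0.001 -4 -1; 0 0.0015 -0.001 -9 -1; 0 0.0015 -0.001 -14 -1; 0 0.0015 -0.001 -19 -1; 0 0.0015 -0.001 -24 -1; 0 0.0015 -0.001 -29 -1",
)

```text
time_s: 34.5
tool_pos: [0.4371, 0.2976, 0.123]
tool_rot: [-179.9, 0.0, 121.3]
force: [5.4, 2.2, -7.6]
grip_width: 0.0185
```

>>> drive_tool(
  moves="0 0 0 -5 -1; 0 0 0 -10 -1; 0 0 0 -15 -1; 0 0 0 -20 -1; 0 0 0 -25 -1; 0 0 0 -30 -1; 0 0 0 -35 -1; 0 0 0 -36 -1",
)

```text
time_s: 35.3
tool_pos: [0.4365, 0.297, 0.1227]
tool_rot: [-179.8, -0.1, 157.1]
force: [2.6, 1.0, -7.5]
grip_width: 0.0184
```

```bash
python3 - <<'E'
from h import *
o=get_obs();print(o["force"],o["wrist_torque"])
p,d,P=look('w5',cs=(("bar",(.4385,.2975),.148),))
E
```

```text
[ 2.55144134  0.99917418 -7.52407433] [ 0.25605264 -0.71132706  0.01755154]
[0.4365 0.297  0.1227] [-1.798e+02 -1.000e-01  1.571e+02] [ 2.6  1.  -7.5] 0.0184 35.3
bar (3113, np.float64(0.1487), array([437., 302.]), array([37., 64.]), 84.2)
```

View pics/w5.png

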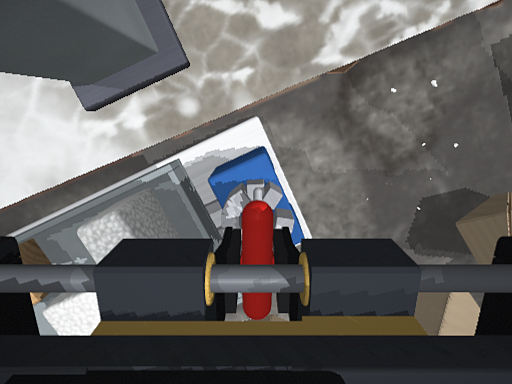

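The red bar (258,260) has turned with the jaws by about 65°. Lower it into the notch and release.

>>> drive_tool(
  moves="0 0 0.002 0 -1; 0 0 0.004 0 -1; 0 0 0.006 0 -1; 0 0 0.008 0 -1; 0 0 0.010 0 -1; 0 0 0.011 0 -1; 0 0 0.011 0 -1; 0 0 0.011 0 -1",
)

```text
time_s: 36.15
tool_pos: [0.437, 0.2971, 0.1133]
tool_rot: [-179.9, -0.1, 157.1]
force: [-4.3, -2.8, -3.5]
grip_width: 0.0182
```

>>> drive_tool(
  moves="0 0 0 0 0; 0 0 0 0 0; 0 0 0 0 0; 0 0 0 0 0; 0 0 0 0 0; 0 0 -0.02 0 0; 0 0 -0.05 0 0; 0 0 -0.09 0 0",
)

```text
time_s: 36.95
tool_pos: [0.4373, 0.2971, 0.2034]
tool_rot: [-179.9, -0.1, 157.1]
force: [0.6, 1.7, -0.1]
grip_width: 0.0434
```

```bash
python3 - <<'E'
from h import *
p,d,P=look(cs=())
for n in ("side","scene"):
    p,d=read_camera(n);P=cloud(n,d);q=P[(abs(P[...,0]-.437)<.05)&(abs(P[...,1]-.296)<.05)&(P[...,2]>.105)&(P[...,2]<.15)]
    print(n,len(q),np.percentile(q[:,2],[50,98]).round(4),cv2.minAreaRect((q[:,:2]*1000).astype(np.float32)))
plan([(.425,.24,.23,157,0,3),(.447,.0,.20,182,.4,8),(.4485,-.024,.17,182,.4,2),(.4485,-.024,.17,182,.4,3)])
E
```

```text
[0.4373 0.2971 0.2034] [-1.799e+02 -1.000e-01  1.571e+02] [ 0.6  1.7 -0.1] 0.0434 36.95
side 100 [0.1326 0.1411] ((439.7212219238281, 291.3562927246094), (22.22201919555664, 65.3152084350586), 76.49740600585938)
scene 92 [0.1311 0.1389] ((434.5816345214844, 292.3554382324219), (17.59151840209961, 65.39019012451172), 69.36306762695312)
-0.003 -0.020 -0.008 0.0 0.00; -0.006 -0.040 -0.015 0.0 0.00; -0.009 -0.060 -0.023 0.1 0.00; -0.023 -0.087 -0.019 -3.1 0.40; -0.038 -0.113 -0.015 -6.2 0.40; -0.052 -0.140 -0.012 -9.3 0.40; -0.066 -0.167 -0.008 -12.4 0.40; -0.080 -0.193 -0.004 -15.6 0.40
-0.007 -0.029 0.004 -3.1 0.40; -0.013 -0.059 0.008 -6.2 0.40; -0.020 -0.088 0.011 -9.4 0.40; -0.022 -0.100 0.026 -9.4 0.40; -0.024 -0.112 0.041 -9.4 0.40; -0.024 -0.112 0.041 -9.4 0.40; -0.024 -0.112 0.041 -9.4 0.40; -0.024 -0.112 0.041 -9.4 0.40
```

>>> drive_tool(
  moves="-0.003 -0.020 -0.008 0 0; -0.006 -0.040 -0.015 0 0; -0.009 -0.060 -0.023 0 0; -0.023 -0.087 -0.019 -3.1 0.4; -0.038 -0.113 -0.015 -6.2 0.4; -0.052 -0.140 -0.012 -9.3 0.4; -0.066 -0.167 -0.008 -12.4 0.4; -0.080 -0.193 -0.004 -15.6 0.4",
)

```text
time_s: 37.9
tool_pos: [0.4361, 0.0874, 0.2067]
tool_rot: [-180.0, -0.0, 172.8]
force: [0.2, 0.3, -0.9]
grip_width: 0.0604
```

>>> drive_tool(
  moves="-0.007 -0.029 0.004 -3.1 0.4; -0.013 -0.059 0.008 -6.2 0.4; -0.020 -0.088 0.011 -9.4 0.4; -0.022 -0.100 0.026 -9.4 0.4; -0.024 -0.112 0.041 -9.4 0.4; -0.024 -0.112 0.041 -9.4 0.4; -0.024 -0.112 0.041 -9.4 0.4; -0.024 -0.112 0.041 -9.4 0.4",
)

```text
time_s: 38.7
tool_pos: [0.4464, -0.0244, 0.1672]
tool_rot: [180.0, 0.0, -177.9]
force: [0.1, 0.6, 0.0]
grip_width: 0.0608
```

```bash
python3 - <<'E'
from h import *
plan([(.4485,-.0245,.12,182,.4,3),(.4485,-.0245,.087,182,.4,3),(.4485,-.0245,.087,182,.4,2)])
E
```

```text
-0.001 0 0.016 0.0 0.40; -0.001 0 0.031 0.1 0.40; -0.002 0 0.047 0.1 0.40; -0.002 0 0.058 0.1 0.40; -0.002 0 0.069 0.1 0.40; -0.002 0 0.080 0.1 0.40; -0.002 0 0.080 0.1 0.40; -0.002 0 0.080 0.1 0.40
```

>>> drive_tool(
  moves="-0.001 0 0.016 0 0.4; -0.001 0 0.031 0 0.4; -0.002 0 0.047 0 0.4; -0.002 0 0.058 0 0.4; -0.002 0 0.069 0 0.4; -0.002 0 0.080 0 0.4; -0.002 0 0.080 0 0.4; -0.002 0 0.080 0 0.4",
)

```text
time_s: 39.5
tool_pos: [0.4482, -0.0253, 0.0868]
tool_rot: [-180.0, -0.0, -177.9]
force: [-0.2, 0.6, -0.5]
grip_width: 0.0607
```

>>> drive_tool(
  moves="0 0 0 0 -1; 0 0 0 0 -1; 0 0 0 0 -1; 0 0 0 0 -1; 0 0 0 0 -1; 0 0 0 0 -1; 0 0 0 0 -1; 0 0 0 0 -1",
  grip_force=25,
)

```text
time_s: 40.3
tool_pos: [0.4482, -0.0264, 0.0868]
tool_rot: [-179.9, 0.0, -178.0]
force: [0.6, -4.8, 1.7]
grip_width: 0.0254
```

```bash
python3 - <<'E'
from h import *
o=get_obs();print(o["tool_pos"],o["force"])
a=o["tool_pos"]
t=np.radians(2.0)
def s(f): return a[0]+f*np.sin(t),a[1]-f*np.cos(t)
plan([(*s(f),a[2],o["tool_rot"][2],-1,1) for f in (.006,.018,.035,.055,.075,.095,.115,.135,.153,.168,.18,.188,.194,.198,.2,.2)])
E
```

```text
[ 0.44818942 -0.02641813  0.08683431] [ 0.62941016 -4.80569828  1.71708982]
0 -0.006 0 0 -1.00; 0 -0.018 0 0 -1.00; 0 -0.035 0 0 -1.00; 0 -0.055 0 0 -1.00; 0 -0.075 0 0 -1.00; 0 -0.095 0 0 -1.00; 0 -0.115 0 0 -1.00; 0 -0.135 0 0 -1.00
0 -0.018 0 0 -1.00; 0 -0.033 0 0 -1.00; 0 -0.045 0 0 -1.00; 0 -0.053 0 0 -1.00; 0 -0.059 0 0 -1.00; 0 -0.063 0 0 -1.00; 0 -0.065 0 0 -1.00; 0 -0.065 0 0 -1.00
```

>>> drive_tool(
  moves="0 -0.006 0 0 -1; 0 -0.018 0 0 -1; 0 -0.035 0 0 -1; 0 -0.055 0 0 -1; 0 -0.075 0 0 -1; 0 -0.095 0 0 -1; 0 -0.115 0 0 -1; 0 -0.135 0 0 -1",
)

```text
time_s: 41.1
tool_pos: [0.4527, -0.1604, 0.0868]
tool_rot: [179.9, -0.0, -177.9]
force: [-0.8, 2.4, 1.9]
grip_width: 0.025
```

>>> drive_tool(
  moves="0 -0.018 0 0 -1; 0 -0.033 0 0 -1; 0 -0.045 0 0 -1; 0 -0.053 0 0 -1; 0 -0.059 0 0 -1; 0 -0.063 0 0 -1; 0 -0.066 0 0 -1; 0 -0.067 0 0 -1",
)

```text
time_s: 41.9
tool_pos: [0.455, -0.2264, 0.0868]
tool_rot: [179.9, -0.1, -177.9]
force: [-3.4, 4.7, 8.3]
grip_width: 0.0251
```

>>> drive_tool(
  moves="0 -0.001 0 0 -1; 0 -0.002 0 0 -1; 0 -0.003 0 0 -1; 0 -0.003 0 0 -1; 0 -0.003 0 0 -1; 0 -0.003 0 0 -1; 0 -0.003 0 0 -1; 0 -0.003 0 0 -1",
)

```text
time_s: 42.7
tool_pos: [0.455, -0.2264, 0.0867]
tool_rot: [179.6, -0.1, -177.8]
force: [-5.2, 8.9, 11.3]
grip_width: 0.025
```

```bash
python3 - <<'E'
from h import *
P=cloud("scene",read_camera("scene")[1])
o=get_obs();print(o["tool_pos"],o["force"])
for k,c,z in (("cube",(.470,-.053),.097),("stub",(.420,.01),.112),("wood",(.421,-.122),.083),): print(k,top(P,c,z,.05))
E
```

```text
[ 0.45499644 -0.22641094  0.0867493 ] [-4.96027018  9.2864138  11.15718484]
cube (115, np.float64(0.0942), array([467., -53.]), array([54., 48.]), 1.1)
stub (87, np.float64(0.1106), array([419.,   9.]), array([53., 32.]), 0.0)
wood (183, np.float64(0.081), array([ 418., -121.]), array([49., 70.]), 4.1)
```

>>> drive_tool(
  moves="0 0.006 0 0 -1; 0 0.018 0 0 -1; 0 0.035 0 0 -1; 0 0.055 0 0 -1; 0 0.075 0 0 -1; 0 0.095 0 0 -1; 0 0.115 0 0 -1; 0 0.135 0 0 -1",
)

```text
time_s: 43.55
tool_pos: [0.4506, -0.0955, 0.0868]
tool_rot: [-179.9, 0.0, -177.9]
force: [-0.1, -3.0, 2.2]
grip_width: 0.0248
```

>>> drive_tool(
  moves="0 0.018 0 0 -1; 0 0.034 0 0 -1; 0 0.047 0 0 -1; 0 0.056 0 0 -1; 0 0.063 0 0 -1; 0 0.068 0 0 -1; 0 0.072 0 0 -1; 0 0.073 0 0 -1",
)

```text
time_s: 44.35
tool_pos: [0.4482, -0.0264, 0.0868]
tool_rot: [-179.7, 0.0, -178.0]
force: [-0.9, -12.7, 3.9]
grip_width: 0.0256
```

Home stop reached (same -0.0264). Second run.

>>> drive_tool(
  moves="0 -0.006 0 0 -1; 0 -0.018 0 0 -1; 0 -0.035 0 0 -1; 0 -0.055 0 0 -1; 0 -0.075 0 0 -1; 0 -0.095 0 0 -1; 0 -0.115 0 0 -1; 0 -0.135 0 0 -1",
)

```text
time_s: 45.15
tool_pos: [0.4527, -0.1574, 0.0869]
tool_rot: [179.9, -0.0, -177.9]
force: [-1.9, 2.8, 4.2]
grip_width: 0.0254
```

>>> drive_tool(
  moves="0 -0.018 0 0 -1; 0 -0.034 0 0 -1; 0 -0.047 0 0 -1; 0 -0.056 0 0 -1; 0 -0.063 0 0 -1; 0 -0.068 0 0 -1; 0 -0.071 0 0 -1; 0 -0.072 0 0 -1",
)

```text
time_s: 45.95
tool_pos: [0.455, -0.2264, 0.0867]
tool_rot: [179.7, -0.1, -177.9]
force: [-5.1, 10.0, 11.8]
grip_width: 0.0256
```

>>> drive_tool(
  moves="0 0.006 0 0 -1; 0 0.018 0 0 -1; 0 0.035 0 0 -1; 0 0.055 0 0 -1; 0 0.075 0 0 -1; 0 0.095 0 0 -1; 0 0.115 0 0 -1; 0 0.135 0 0 -1",
)

```text
time_s: 46.75
tool_pos: [0.4505, -0.0947, 0.0868]
tool_rot: [-179.9, 0.0, -178.0]
force: [-0.1, -3.0, 2.1]
grip_width: 0.0249
```

>>> drive_tool(
  moves="0 0.018 0 0 -1; 0 0.034 0 0 -1; 0 0.047 0 0 -1; 0 0.056 0 0 -1; 0 0.063 0 0 -1; 0 0.068 0 0 -1; 0 0.071 0 0 -1; 0 0.072 0 0 -1",
)

```text
time_s: 47.55
tool_pos: [0.4482, -0.0264, 0.0868]
tool_rot: [-179.7, 0.0, -178.0]
force: [-2.1, -12.6, 3.7]
grip_width: 0.0252
```

>>> drive_tool(
  moves="0 -0.001 0 0 -1; 0 -0.002 0 0 -1; 0 -0.002 0 0 0; 0 -0.002 0 0 0.4; 0 -0.002 0 0 0.4; 0 -0.002 0 0 0.4; 0 -0.002 0 0 0.4; 0 -0.002 0 0 0.4",
)

```text
time_s: 48.35
tool_pos: [0.448, -0.024, 0.0867]
tool_rot: [180.0, 0.0, -177.9]
force: [-0.2, -0.3, 0.3]
grip_width: 0.059
```

>>> drive_tool(
  moves="0 0 -0.01 0 0.4; 0 0 -0.03 0 0.4; 0 0 -0.055 0 0.4; 0 0 -0.08 0 0.4; 0 0 -0.105 0 0.4; 0 0 -0.12 0 0.4; 0 0 -0.12 0 0.4; 0 0 -0.12 0 0.4",
)

```text
time_s: 49.15
tool_pos: [0.448, -0.0243, 0.2068]
tool_rot: [180.0, 0.0, -177.9]
force: [0.3, -0.1, 0.2]
grip_width: 0.0606
```

```bash
python3 - <<'E'
from h import *
look(cs=(("handle",(.448,-.024),.126),))
plan([(.43,.12,.21,175,.4,5),(.430,.26,.21,157,.1,4),(.430,.26,.21,157,.1,7)])
E
```

```text
[ 0.448  -0.0243  0.2068] [ 180.     0.  -177.9] [ 0.3 -0.1  0.2] 0.0606 49.15
handle (622, np.float64(0.1265), array([447., -25.]), array([22., 24.]), 1.3)
0.002 0.029 -0.001 1.4 0.40; 0.005 0.058 -0.002 2.8 0.40; 0.007 0.087 -0.002 4.2 0.40; 0.010 0.116 -0.003 5.6 0.40; 0.012 0.145 -0.004 7.1 0.40; 0.011 0.180 -0.004 11.6 0.10; 0.010 0.215 -0.004 16.1 0.10; 0.009 0.250 -0.004 20.6 0.10
0.011 0.033 0 4.5 0.10; 0.011 0.033 0 4.5 0.10; 0.011 0.033 0 4.5 0.10; 0.011 0.033 0 4.5 0.10; 0.011 0.033 0 4.5 0.10; 0.011 0.033 0 4.5 0.10; 0.011 0.033 0 4.5 0.10; 0.011 0.033 0 4.5 0.10
```

>>> drive_tool(
  moves="0.002 0.029 -0.001 1.4 0.4; 0.005 0.058 -0.002 2.8 0.4; 0.007 0.087 -0.002 4.2 0.4; 0.010 0.116 -0.003 5.6 0.4; 0.012 0.145 -0.004 7 0.4; 0.011 0.180 -0.004 11.6 0.1; 0.010 0.215 -0.004 16 0.1; 0.009 0.250 -0.004 20.6 0.1",
)

```text
time_s: 50.0
tool_pos: [0.4292, 0.2261, 0.2094]
tool_rot: [-179.9, -0.1, 161.3]
force: [0.8, 0.2, 0.5]
grip_width: 0.0497
```

>>> drive_tool(
  moves="0.011 0.033 0 4.5 0.1; 0.011 0.033 0 4.5 0.1; 0.011 0.033 0 4.5 0.1; 0.011 0.033 0 4.5 0.1; 0.011 0.033 0 4.5 0.1; 0.011 0.033 0 4.5 0.1; 0.011 0.033 0 4.5 0.1; 0.011 0.033 0 4.5 0.1",
)

```text
time_s: 50.8
tool_pos: [0.4302, 0.2597, 0.2109]
tool_rot: [180.0, 0.0, 156.9]
force: [-0.1, 0.5, 0.4]
grip_width: 0.0481
```

```bash
python3 - <<'E'
from h import *
look(cs=(("bar",(.437,.297),.139),))
plan([(.4375,.2975,.16,157,.1,4),(.4375,.2975,.112,157,.1,3),(.4375,.2975,.112,157,.1,1)])
E
```

```text
[0.4302 0.2597 0.2109] [180.    0.  156.9] [-0.1  0.5  0.4] 0.0481 50.8
bar (1389, np.float64(0.1384), array([436., 298.]), array([16., 66.]), 68.6)
0.002 0.009 0.013 0 0.10; 0.004 0.019 0.025 0 0.10; 0.006 0.028 0.038 0 0.10; 0.008 0.038 0.051 -0.1 0.10; 0.008 0.038 0.067 -0.1 0.10; 0.008 0.038 0.083 -0.1 0.10; 0.008 0.038 0.099 -0.1 0.10; 0.008 0.038 0.099 -0.1 0.10
```

>>> drive_tool(
  moves="0.002 0.009 0.013 0 0.1; 0.004 0.019 0.025 -0.5 0.1; 0.006 0.028 0.038 -1 0.1; 0.008 0.038 0.051 -1 0.1; 0.008 0.038 0.067 -1 0.1; 0.008 0.038 0.083 -1 0.1; 0.008 0.038 0.099 -1 0.1; 0.008 0.038 0.099 -1 0.1",
)

```text
time_s: 51.65
tool_pos: [0.4358, 0.2974, 0.1084]
tool_rot: [-179.7, -0.1, 158.0]
force: [-1.1, 0.0, 0.2]
grip_width: 0.048
```

>>> drive_tool(
  moves="0 0 0 0 -1; 0 0 0 0 -1; 0 0 0 0 -1; 0 0 0 0 -1; 0 0 0 0 -1; 0 0 0 0 -1; 0 0 0 0 -1; 0 0 0 0 -1",
  grip_force=40,
)

```text
time_s: 52.45
tool_pos: [0.4376, 0.297, 0.1123]
tool_rot: [-179.9, -0.0, 157.9]
force: [-1.8, -4.3, 6.4]
grip_width: 0.0184
```

>>> drive_tool(
  moves="0 0 0 0 -1; 0 0 -0.003 0 -1; 0 0 -0.006 0 -1; 0 0 -0.008 0 -1; 0 0 -0.010 0 -1; 0 0 -0.012 0 -1; 0 0 -0.012 0 -1; 0 0 -0.012 0 -1",
)

```text
time_s: 53.25
tool_pos: [0.4372, 0.2972, 0.1234]
tool_rot: [-179.9, -0.0, 157.9]
force: [-0.5, -5.3, -7.9]
grip_width: 0.018
```

>>> drive_tool(
  moves="0 0 0 5 -1; 0 0 0 10 -1; 0 0 0 15 -1; 0 0 0 20 -1; 0 0 0 25 -1; 0 0 0 30 -1; 0 0 0 35 -1; 0 0 0 36 -1",
)

```text
time_s: 54.05
tool_pos: [0.4376, 0.2977, 0.1236]
tool_rot: [-180.0, 0.0, 121.9]
force: [-0.4, -4.5, -7.8]
grip_width: 0.0181
```

>>> drive_tool(
  moves="0 0 0 5 -1; 0 0 0 10 -1; 0 0 0 15 -1; 0 0 0 20 -1; 0 0 0 25 -1; 0 0 0 29 -1; 0 0 0 31 -1; 0 0 0 31 -1",
)

```text
time_s: 54.85
tool_pos: [0.4381, 0.2979, 0.1238]
tool_rot: [179.9, 0.0, 91.0]
force: [1.8, -4.1, -8.2]
grip_width: 0.0183
```

```bash
python3 - <<'E'
from h import *
o=get_obs();print(o["force"],o["wrist_torque"])
look('w6',cs=(("bar",(.437,.2975),.149),))
E
```

```text
[ 1.7797474  -4.06816529 -8.21271897] [-1.08152241e+00 -3.09661853e-01  7.23371731e-04]
[0.4381 0.2979 0.1238] [179.9   0.   91. ] [ 1.8 -4.1 -8.2] 0.0183 54.85
bar (3097, np.float64(0.1496), array([441., 301.]), array([38., 63.]), 18.9)
```

View pics/w6.png

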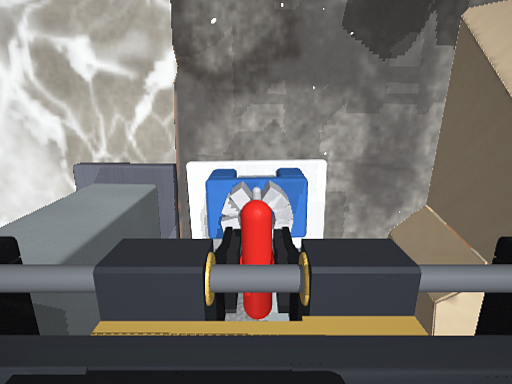

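The bar (257,260) is in line with the housing. Lower it.

>>> drive_tool(
  moves="0 0 0.004 0 -1; 0 0 0.008 0 -1; 0 0 0.012 0 -1; 0 0 0.016 0 -1; 0 0 0.020 0 -1; 0 0 0.024 0 -1; 0 0 0.027 0 -1; 0 0 0.027 0 -1",
)

```text
time_s: 55.7
tool_pos: [0.4381, 0.2979, 0.097]
tool_rot: [180.0, -0.0, 91.0]
force: [0.9, -4.4, -5.3]
grip_width: 0.0182
```

>>> drive_tool(
  moves="0 0 0 0 -1; 0 0 0 0 0; 0 0 0 0 0; 0 0 0 0 0; 0 0 0 0 0; 0 0 0 0 0; 0 0 0 0 0; 0 0 0 0 0",
)

```text
time_s: 56.5
tool_pos: [0.4376, 0.2983, 0.0968]
tool_rot: [180.0, -0.0, 91.0]
force: [-0.1, -0.4, -0.5]
grip_width: 0.0438
```

>>> drive_tool(
  moves="0 0 -0.01 0 0; 0 0 -0.03 0 0; -0.01 0 -0.06 0 0; -0.03 0 -0.09 0 0; -0.05 0 -0.12 0 0; -0.05 0 -0.12 0 0; -0.05 0 -0.12 0 0; -0.05 0 -0.12 0 0",
)

```text
time_s: 57.3
tool_pos: [0.4377, 0.2486, 0.216]
tool_rot: [-179.9, 0.0, 91.0]
force: [-0.1, -0.2, -0.7]
grip_width: 0.0432
```

```bash
python3 - <<'E'
from h import *
look('w7',cs=(("bar",(.437,.2975),.122),("stub",(.414,.211),.112)))
for n in ("side","scene"):
    p,d=read_camera(n);P=cloud(n,d);cv2.imwrite(f"pics/{n}9.png",cv2.resize(p[100:320,130:420,::-1],None,fx=2.7,fy=2.7))
    q=P[(abs(P[...,0]-.437)<.02)&(abs(P[...,1]-.296)<.05)&(P[...,2]>.1)&(P[...,2]<.16)]
    print(n,np.percentile(q[:,2],[50,98]).round(4))
    for k,c,z in (("cube",(.463,.147),.096),("stub",(.414,.211),.112),("wood",(.414,.079),.082),("handle",(.448,-.024),.126),("jar",(.659,-.392),.101)): print(k,top(P,c,z,.045))
    print([(np.round(atz(n,r["uv"],0),3),round(r["conf"],2)) for r in pinpoint(n,"glue_bottle")])
E
```

```text
[0.4377 0.2486 0.216 ] [-179.9    0.    91. ] [-0.1 -0.2 -0.7] 0.0432 57.3
bar (1421, np.float64(0.1227), array([437., 299.]), array([17., 66.]), 1.5)
stub (1483, np.float64(0.1127), array([414., 213.]), array([51., 33.]), 1.2)
side [0.1205 0.125 ]
cube (144, np.float64(0.0951), array([465., 146.]), array([55., 54.]), 1.1)
stub (98, np.float64(0.1109), array([417., 205.]), array([52., 38.]), 2.6)
wood (200, np.float64(0.0814), array([415.,  75.]), array([45., 76.]), 1.9)
handle (35, np.float64(0.1248), array([449., -32.]), array([22., 23.]), 29.1)
jar (510, np.float64(0.1013), array([ 662., -393.]), array([72., 71.]), 54.1)
[(array([ 0.72, -0.27,  0.  ]), 0.8), (array([0.56 , 0.175, 0.   ]), 0.19)]
scene [0.1175 0.1237]
cube (98, np.float64(0.094), array([459., 147.]), array([55., 50.]), 4.6)
stub (70, np.float64(0.1105), array([413., 209.]), array([50., 34.]), 2.6)
wood (154, np.float64(0.0811), array([410.,  77.]), array([49., 71.]), 2.6)
handle (21, np.float64(0.124), array([446., -26.]), array([20., 17.]), 62.2)
jar (214, np.float64(0.1001), array([ 657., -390.]), array([69., 68.]), 64.9)
[]
```

View pics/side9.png

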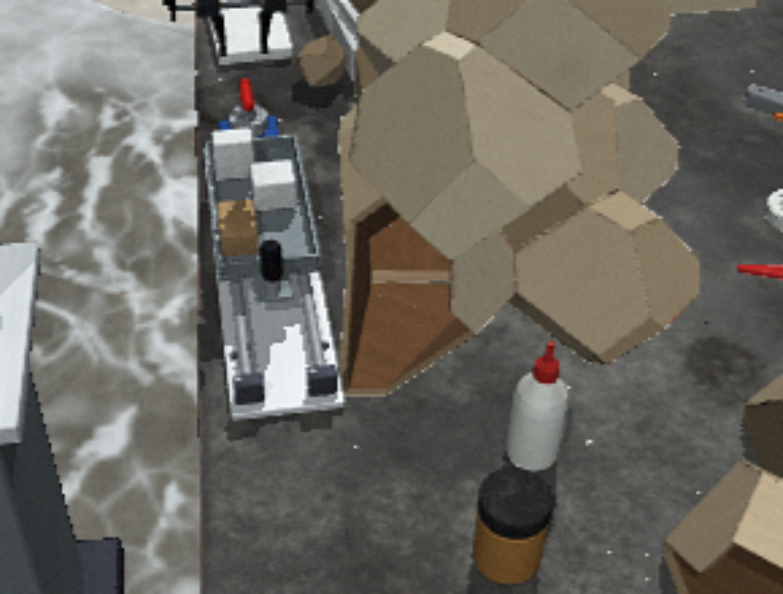

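The view shows three blocks in the tray, the carriage home, the pin bar low and along the slide, and the bottle and jar in place. The bar top reads 0.1227, against 0.1226 at the start, so the pin is fully in.

```bash
python3 -c "
from cell import *
print(sign_off())"
```

```text
the job is handed in; nothing more can be done
None
```

The job is done and handed in at about 57 s on the robot's clock, and every final check passed.

- **Blocks:** This start had three loose blocks: the polystyrene stub, the polystyrene cube and one wooden block. I set all three flat on the tray floor while the carriage was still locked at home.
- **Pin out:** I lifted the pin about 26 mm, turned it about 65° anticlockwise and released it. It stood at about 16 mm by itself in the rest notch.
- **Runs:** I ran the carriage by its handle to the far stop and back home twice, at roughly 0.2 m/s. Travel was 200 mm both times, and the force rose at both stops. The forces I read between strokes stayed low, so I noticed no sticky spots. I only read the force at the end of each move, so it was not logged along the whole stroke.
- **Pin in:** I lifted it again to about 27 mm, turned it back, lowered it and released it. The top of the bar reads 0.1227 m, against 0.1226 m at the start, and the bar lies along the slide.
- **Last checks:** The carriage is home. The tops of all three blocks are at the heights expected for sitting flat. The jar is where it was to within about 2 mm, and the bottle to within about 7 mm. The bottle figure is a rougher reading from the side camera only, because the scene camera missed it in the last picture.

The fixed cameras read 3 to 5 mm off the wrist camera in places. I positioned by the wrist camera, which matched the grasps. I saw no slackened grip and no block knocked aside.

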